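# Demould the cast marker caddy and stock it

## Robot

A 7-joint arm with a two-finger parallel gripper is mounted at the origin on the work surface. World frame = base frame: x ahead of the robot, y to its left, z up, the work surface at z = 0. Lengths are in mm, angles in rad, forces in N, time in s.
With the tool pointing down it reaches from about 350 to 900 mm from the base axis. Payload 19.9 kg.
Tool frame: the origin (TCP) lies at the very end of the fingers, on their centre line; the grasp point (between the pads) lies 19 mm behind it (env.tcp_to_grasp is the distance from the TCP to the grasp point, in mm); z points along the fingers, y is the direction in which the jaws open and shut (so a half turn about z gives the same grasp; the last joint's range is limited). The gripper opens to 85 mm and grips with 20 to 120 N. Pads are 22 mm wide; open, the fingers measure 114 mm over their backs; the gripper's body (76 mm by 85 mm) begins 54 mm behind the grasp point. The pads swing forward as they close: fully open they stand 13 mm farther back than shut.
Start: joints at [-1.204, 0.417, -0.01, 1.614, 0.005, 1.111, -0.053], TCP at [247.857, 573.732, 231.26] pointing down, gripper open.
Joint ranges: [-2.81, 2.81], [-0.39, 2.02], [-1.27, 1.25], [0.06, 2.57], [-1.19, 4.33], [0.19, 2], [-2.82, 2.82]. Speed limits (rad/s): [1.89, 1.89, 2.39, 2.39, 3.01, 3.01, 3.01].

## Interface

Orientations are given as a unit quaternion [w, x, y, z].
In Python, from station import env gives the robot as it stands.
- The arm moves only by the shell command python3 -m jog 'ROWS' [FORCE]. ROWS is text: rows parted by semicolons, each of 7 numbers parted by spaces: the shift along the tool's x, y, z in m, then the turn, a rotation vector about the tool's x, y, z in degrees, then the opening, from 0 (shut) to 1 (fully open). In form: x y z ax ay az jaw; .... A call has 1 to 12 rows; each row is the pose to reach, as a shift and turn from the pose commanded when the call began, along the tool's axes at that moment; what a row does not reach only later rows make up. A row lasts 1/8 s, in which the tool goes at most 62.5 mm and 10.7 degrees, less where a joint would pass 70% of its speed; a pose out of reach is approached as far as the arm can. A call with a gripper value outside its range is refused whole. The fingers move at their own pace and stop on an object; FORCE is the grip in N (left out, the last holds). Time passes only in rows, so rows that repeat a pose let the fingers close. It gives the time, the measured TCP pose, the force and the opening at its end, in the units of the state.
- env.read_state(): the state, without advancing time (a new reading comes with each control period).
- env.get_image(name): name is "scene" or "side" or "wrist"; returns a dict with "img" (384x512x3 uint8, red, green, blue), "fx", "fy", "cx", "cy" (pixels), "R" (3x3) and "t" (3): a world point X has camera coordinates R X + t; the wrist camera has in their place "hand_eye" (4x4, takes a point from camera to tool coordinates, whose origin is the TCP and whose axes are the flange's). Camera axes: x right, y down, z forward; pixel columns grow to the right and rows downward; lengths in mm; the calibration is good to about 2 mm. A picture is of the moment at which its call begins: read the wrist's pose just before it. There is no depth.
- env.finish_job(): hands the job in, once; it reports no verdict.
The state is a dict: "time": time; "joints": joint angles; "joint_vel": joint speeds; "joint_torque": joint torques, N m; "ee_pos": TCP position; "eef_rot": TCP orientation; "force": force on the tool from outside, world axes, zero at the start; "moment": the same for the moment, N m; "width": opening from 0.0 (shut) to 1.0 (fully open).
Only numpy, scipy, OpenCV 4.12 (cv2) and the standard library are available. Lean on these libraries where they do the work, as an engineer would, in place of code of your own. Each camera call takes 0.05 s, during which the arm holds its last target.

## Task

The stone caddy in the two-part mould has cured: take the upper half off and put it aside, lift the caddy out and stand it squarely in the middle of the black rubber mat, lengthways along it. Close the empty mould again with the upper half seated flush on the lower one, and drop every paint marker lying on the bench into the caddy, cap down, one to a pocket. Do not tip the caddy over and leave the other tools where they are.

Things in the scene. Friction and masses are not known exactly. Their poses are not given: they have to be found in the camera images.
- mould_lower: lower mould half, screwed to the bench: plywood block 80 (x) by 204 (y) by 55 mm high, foot battens 12 mm high sticking out 25 mm on both long sides. Blue-green lined cavity 47 by 171 mm, open at the top, floor 15 mm above the bench. Origin: centre of the underside; y along its length, z up
- mould_upper: loose upper mould half, 0.45 kg: plywood, 80 (x) by 204 (y) by 43 mm high, hollow below (49 by 173 mm, 31 mm deep, over the top of the cast with 2.5 mm play), red bar handle on top. Starts on the lower half, edges flush; no pegs or latches, lifts straight up. Origin: centre of the underside (on the lower half's top, 55 mm up, when closed); y along its length, z up
- upper_handle (a point): middle of the red bar handle: bar 14 mm thick (x), 100 mm long (y), 16 mm high; this point is 79 mm above the underside of the upper half, with 28 mm free under the bar. Axes as mould_upper
- caddy: the casting: pale stone block 44 (x) by 168 (y) by 70 mm high, 0.5 kg, four open pockets in a row along y in its top. Starts upright on the lower half's cavity floor (1.5 mm play, not stuck), hidden until the upper half is off, then its upper 30 mm stand clear. Origin: centre of the underside; y along the row, z up; same both ways round
- mat: black rubber mat 100 (x) by 200 (y) by 4 mm thick, fixed flat on the bench. Origin: centre of the underside; y along its length
- pocket0 (a point): centre of the mouth of pocket 0 of the caddy, at its top face: pocket 24 mm square, 60 mm deep (flat floor 10 mm above the caddy's underside), pockets at 40 mm pitch along the caddy's y (this one at y = -60 mm), side walls 10 mm, webs 16 mm. Axes as caddy
- pocket1 (a point): centre of the mouth of pocket 1 of the caddy, at its top face: pocket 24 mm square, 60 mm deep (flat floor 10 mm above the caddy's underside), pockets at 40 mm pitch along the caddy's y (this one at y = -20 mm), side walls 10 mm, webs 16 mm. Axes as caddy
- pocket2 (a point): centre of the mouth of pocket 2 of the caddy, at its top face: pocket 24 mm square, 60 mm deep (flat floor 10 mm above the caddy's underside), pockets at 40 mm pitch along the caddy's y (this one at y = 20 mm), side walls 10 mm, webs 16 mm. Axes as caddy
- pocket3 (a point): centre of the mouth of pocket 3 of the caddy, at its top face: pocket 24 mm square, 60 mm deep (flat floor 10 mm above the caddy's underside), pockets at 40 mm pitch along the caddy's y (this one at y = 60 mm), side walls 10 mm, webs 16 mm. Axes as caddy
- marker_red: paint marker with a red cap: square rod 18 mm thick with rounded corners, 140 mm long, 35 g; white barrel with a thin red ring and a black plug at the tail, red cap of 48 mm at the other end. Lies flat on the bench, cap roughly towards the robot; does not roll away. Origin: middle of its axis; x towards the cap (cap end at +70 mm, tail at -70 mm). May be absent
- marker_blue: paint marker with a blue cap: square rod 18 mm thick with rounded corners, 140 mm long, 35 g; white barrel with a thin blue ring and a black plug at the tail, blue cap of 48 mm at the other end. Lies flat on the bench, cap roughly towards the robot; does not roll away. Origin: middle of its axis; x towards the cap (cap end at +70 mm, tail at -70 mm). May be absent
- marker_yellow: paint marker with a yellow cap: square rod 18 mm thick with rounded corners, 140 mm long, 35 g; white barrel with a thin yellow ring and a black plug at the tail, yellow cap of 48 mm at the other end. Lies flat on the bench, cap roughly towards the robot; does not roll away. Origin: middle of its axis; x towards the cap (cap end at +70 mm, tail at -70 mm). May be absent
- marker_green: paint marker with a green cap: square rod 18 mm thick with rounded corners, 140 mm long, 35 g; white barrel with a thin green ring and a black plug at the tail, green cap of 48 mm at the other end. Lies flat on the bench, cap roughly towards the robot; does not roll away. Origin: middle of its axis; x towards the cap (cap end at +70 mm, tail at -70 mm). May be absent
- glue_bottle: glue bottle, 60 mm across, 170 mm tall; a bystander to be left where it is. Origin on its underside
- resin_cup: white mixing cup, 76 mm across, 85 mm tall; a bystander to be left where it is. Origin on its underside
- sanding_block: cork sanding block 66 by 106 by 33 mm; a bystander to be left where it is. Origin on its underside
- tape_measure: yellow tape measure 68 by 36 by 62 mm; a bystander to be left where it is. Origin on its underside
- try_square: try square lying flat: dark wooden stock 20 by 115 by 16 mm, steel blade 150 by 30 mm; a bystander to be left where it is. Origin on its underside
Things that resemble listed ones, but are neither listed nor needed, are in the scene too. What is shaped like the marker_red but brown or purple is not meant.

How it is judged:
By the outcome, as a careful person would: the job done as asked, in the order asked, and still so for the second after the job is handed in, with the robot touching nothing.
Of marker_red, marker_blue, marker_yellow, marker_green only 3 to 4 are there at a start; the rules pass over those that are not, and their reading is None.
At some moment in a run one of marker_red, marker_blue, marker_yellow, marker_green may be knocked a few centimetres aside while the robot is not near it.
It also fails if it takes over 210 s, if anything falls off the work surface, if the arm or the gripper's body presses on something with over 40 N, if the wrist force passes 120 N, or if a joint passes its speed limit or range.

## Working session

There is one attempt and no reset: what is moved stays moved. The work goes in short steps, Python scripts to look and compute and a shell command to move; the robot and the scene stay as the last step left them, time stands still between calls to the robot, and variables do not carry over. Pictures are saved under pics/ and viewed, and the job is handed in when it is done.

```bash
ls -la; mkdir -p pics; python3 - <<'E'
from station import env
import cv2
s=env.read_state();print(s)
for n in("scene","side","wrist"):
    d=env.get_image(n);cv2.imwrite(f"pics/a_{n}.png",d["img"][:,:,::-1])
    print(n,{k:(v.tolist() if hasattr(v,'tolist') else v) for k,v in d.items() if k!="img"})
E
```

```text
total 12
drwxr-xr-x  3 agent agent 4096 Dec  7 04:36 .
drwxr-xr-x 23 root  root  4096 Dec  7 04:36 ..
drwxr-xr-x  2 agent agent 4096 Dec  7 04:36 pics
{'time': 0.0, 'joints': array([-1.2044964 ,  0.41797336, -0.01036122,  1.61420001,  0.00468377,
        1.11069896, -0.05297756]), 'joint_vel': array([-9.89656400e-04,  2.00184195e-03,  6.99880534e-05,  1.33405587e-03,
        4.03281431e-04, -8.92201443e-04, -3.70704482e-05]), 'joint_torque': array([ 6.67956701e-04, -8.64456940e+01,  6.78550769e-01, -4.34865546e+01,
        1.90595450e-02,  7.63197255e-03,  4.64475136e-05]), 'ee_pos': array([247.69986493, 573.42520172, 230.64952166]), 'eef_rot': array([-1.00067214e-04,  2.02452396e-01,  9.79291904e-01, -6.19682119e-04]), 'force': array([ 0.07770607, -0.53167351,  0.06466206]), 'moment': array([ 0.03681472, -0.0242578 , -0.03039971]), 'width': 0.9989468995763314}
scene {'fx': 452.1877342802954, 'fy': 452.1877342802954, 'cx': 257.8746255679406, 'cy': 186.92840698050983, 'R': [[0.10996728664195442, 0.9939077127469566, 0.007392862146684423], [0.5849864794744191, -0.058706833801031935, -0.
[... 236 characters left out ...]
': 197.69479011608647, 'R': [[0.944540552017805, -0.3276770206679562, 0.021700592620302675], [-0.14865285007604878, -0.4855489424374866, -0.8614781219869173], [0.2928232841803538, 0.8104751659514374, -0.507330789148285]], 't': [-493.27706180070487, 155.31193132320982, 1296.7119782608959]}
wrist {'fx': 330.45050691999097, 'fy': 330.45050691999097, 'cx': 254.41146025685293, 'cy': 191.7726765991025, 'hand_eye': [[7.332553024307612e-05, -0.9528443167239028, -0.30345955695994103, 77.75729847261277], [0.9999999182584396, 0.0001905312361226287, -0.00035662439612233295, -0.607150850960525], [0.0003976260535510235, -0.30345950600501054, 0.9528442528077263, -142.65446223278838], [0.0, 0.0, 0.0, 1.0]]}
```

View pics/a_scene.png

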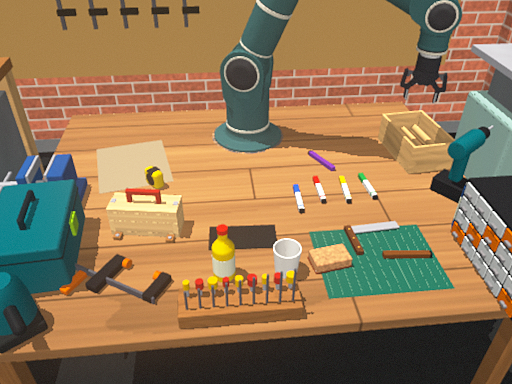

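View pics/a_side.png

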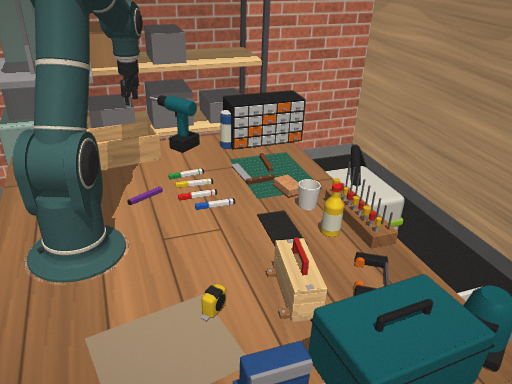

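View pics/a_wrist.png

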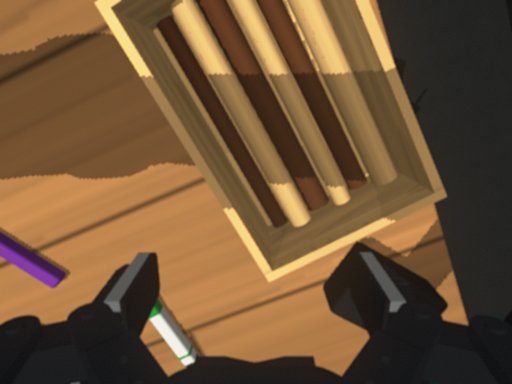

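The scene view shows four markers side by side: blue (298,198), red (319,189), yellow (345,189), green (368,186). The purple one at (321,160) is the look-alike. The mould is at (146,213) and the mat at (243,237). Next I'll write helpers and get rough positions.

```bash
cat > h.py <<'E'
from station import env
import numpy as np, cv2
from scipy.spatial.transform import Rotation as Rn
def state():
    s=env.read_state(); q=s["eef_rot"]; R=Rn.from_quat([q[1],q[2],q[3],q[0]]).as_matrix()
    return s,R
def cam(n):
    s,R=state(); p=s["ee_pos"]
    d=env.get_image(n); K=np.array([[d["fx"],0,d["cx"]],[0,d["fy"],d["cy"]],[0,0,1]])
    if n=="wrist":
        H=d["hand_eye"]; Rc=R@H[:3,:3]; C=p+R@H[:3,3]
    else:
        Rc=d["R"].T; C=-Rc@d["t"]
    return dict(img=d["img"],K=K,Rc=Rc,C=C,n=n)
def ray(c,uv):
    v=np.array([(uv[0]-c["K"][0,2])/c["K"][0,0],(uv[1]-c["K"][1,2])/c["K"][1,1],1]); v=c["Rc"]@v
    return c["C"],v/np.linalg.norm(v)
def onz(c,uv,z):
    C,v=ray(c,uv); return C+v*(z-C[2])/v[2]
def proj(c,X):
    x=c["Rc"].T@(np.asarray(X,float)-c["C"]); return (c["K"]@(x/x[2]))[:2]
def tri(rs):
    A=np.zeros((3,3));b=np.zeros(3)
    for C,v in rs:
        P=np.eye(3)-np.outer(v,v);A+=P;b+=P@C
    return np.linalg.solve(A,b)
def save(c,name,crop=None,k=1):
    im=c["img"][:,:,::-1]
    if crop: x0,y0,x1,y1=crop; im=im[y0:y1,x0:x1]
    if k!=1: im=cv2.resize(im,None,fx=k,fy=k,interpolation=cv2.INTER_CUBIC)
    cv2.imwrite(f"pics/{name}.png",im)
def hsv(c): return cv2.cvtColor(c["img"],cv2.COLOR_RGB2HSV)
HUE={"red":[(0,6),(174,180)],"blue":[(108,125)],"yellow":[(22,32)],"green":[(50,80)]}
def mask(c,col,S=130,V=70):
    h=hsv(c);m=np.zeros(h.shape[:2],np.uint8)
    for a,b in HUE[col]: m|=cv2.inRange(h,(a,S,V),(b,255,255))
    return m
def blobs(m,amin=8):
    n,l,st,ce=cv2.connectedComponentsWithStats(m)
    return [(st[i,4],ce[i].round(1),st[i,:4]) for i in range(1,n) if st[i,4]>=amin],l
E
python3 - <<'E'
from h import *
a=cam("scene");b=cam("side")
save(a,"b_sc",(90,120,450,310),2.2);save(b,"b_si",(120,150,420,330),2.6)
for c in(a,b):
    for col in HUE:
        for A,ce,bb in blobs(mask(c,col))[0]:
            print(c["n"],col,A,ce,bb,onz(c,ce,9).round(0))
h=hsv(a);print(h[237,[215,235,260]])
E
```

```text
scene red 40 [315.6 179.2] [313 176   7   8] [353. 204.   9.]
scene red 257 [142.8 193.4] [126 188  35  16] [ 377. -387.    9.]
scene red 103 [221.8 229.5] [216 225  12  10] [ 585. -134.    9.]
scene red 64 [276.9 277.5] [274 272   7  12] [793.   4.   9.]
scene red 89 [251.3 279.4] [247 274  10  13] [793. -65.   9.]
scene red 45 [225.4 280.9] [223 277   6  11] [ 791. -134.    9.]
scene red 70 [198.9 283.6] [195 279   8  11] [ 793. -204.    9.]
scene blue 373 [ 57.7 167.3] [ 47 155  24  26] [ 187. -706.    9.]
scene blue 179 [ 24.1 168.8] [ 15 156  20  28] [ 185. -823.    9.]
scene blue 44 [ 37.7 175.8] [ 32 168  11  15] [ 235. -763.    9.]
scene blue 31 [295.8 188.1] [294 185   6   7] [398. 126.   9.]
scene blue 15 [462.7 191. ] [461 186   4  10] [471. 686.   9.]
scene yellow 32 [147.2 169.5] [144 166   9  10] [ 233. -385.    9.]
scene yellow 168 [157.4 179.1] [151 170  13  19] [ 298. -345.    9.]
scene yellow 43 [341.8 179.1] [339 175   7   9] [362. 296.   9.]
scene yellow 471 [222.6 248.4] [211 235  24  26] [ 667. -135.    9.]
scene yellow 78 [289.7 276.2] [286 271   8  12] [792.  
[... 1988 characters left out ...]
 69.   9.]
side yellow 347 [333.8 204.6] [324 192  20  24] [846.  -4.   9.]
side yellow 33 [355.2 200.2] [353 196   6   9] [933.  -0.   9.]
side yellow 44 [366.2 210. ] [363 205   8  10] [935. -69.   9.]
side yellow 28 [377.9 221.4] [376 218   5   8] [ 933. -142.    9.]
side yellow 89 [329.4 232.8] [321 228  19   9] [ 748. -152.    9.]
side yellow 62 [220.3 287.6] [213 284  13  11] [ 352. -290.    9.]
side yellow 315 [209.1 304.7] [202 293  17  25] [ 308. -341.    9.]
side green 773 [272.6 166.5] [232 153  79  29] [753. 332.   9.]
side green 54 [174.2 175.5] [169 173  12   6] [361. 369.   9.]
side green 250 [264.3 189.2] [249 181  33  17] [654. 168.   9.]
[[ 9 87 85]
 [14 78 85]
 [12 80 80]]
```

View pics/b_sc.png

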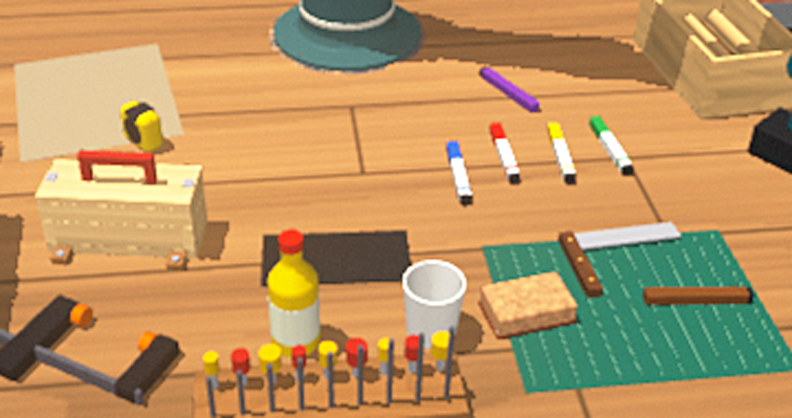

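View pics/b_si.png

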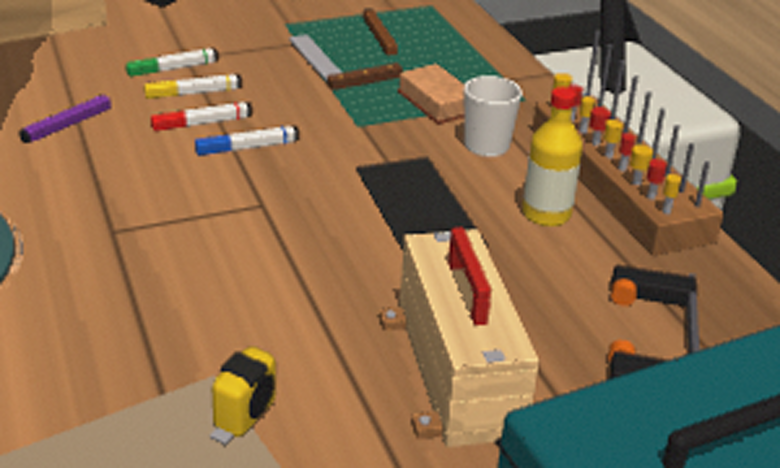

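```bash
cat >> h.py <<'E'
# target: TCP position pos, tool z dir, tool y (jaw) dir -> shift in tool axes (m) & rotvec (deg)
def plan(pos,zd,yd,verbose=True):
    s,R=state(); z=np.array(zd,float);z/=np.linalg.norm(z); y=np.array(yd,float); y-=z*(y@z);y/=np.linalg.norm(y)
    best=None
    for sg in(1,-1):
        yy=sg*y; T=np.column_stack([np.cross(yy,z),yy,z]); rv=Rn.from_matrix(R.T@T).as_rotvec(degrees=True)
        if best is None or np.linalg.norm(rv)<np.linalg.norm(best): best=rv
    d=R.T@(np.array(pos,float)-s["ee_pos"])/1000
    print("shift",d.round(4),"rot",best.round(2),"|d|mm",round(np.linalg.norm(d)*1000),"|rot|",round(np.linalg.norm(best),1))
def st():
    s,R=state(); print("t",round(s["time"],2),"p",s["ee_pos"].round(1),"z",R[:,2].round(3),"y",R[:,1].round(3),"F",s["force"].round(1),"w",round(s["width"],3),"q",s["joints"].round(2))
E
python3 - <<'E'
from h import *
a=cam("scene");b=cam("side")
print("handle",tri([ray(a,(142.8,193.4)),ray(b,(300.4,254.7))]))
# bar of handle (two ends), mat corners approx
k=2.2
for n,p in dict(mtl=(264,235),mtr=(407,231),mbr=(411,281)).items():
    uv=(90+p[0]/k,120+p[1]/k);print(n,onz(a,uv,4).round(0))
k=2.6
for n,p in dict(m1=(357,168),m2=(428,158),m3=(475,228)).items():
    uv=(120+p[0]/k,150+p[1]/k);print(n,onz(b,uv,4).round(0))
print("bottle top",tri([ray(a,(221.8,229.5)),ray(b,(337.4,187))]).round(0),"bottle base side",onz(b,(120+550/k,150+218/k),0).round(0))
st()
plan((510,-300,330),(0,0,-1),(1,0,0))
E
```

```text
handle [ 538.87067837 -357.37942415  125.72629563]
mtl [ 563. -169.    4.]
mtr [575.  30.   4.]
mbr [675.  21.   4.]
m1 [572.  21.   4.]
m2 [669.  16.   4.]
m3 [ 660. -145.    4.]
bottle top [ 762. -137.  164.] bottle base side [ 759. -148.    0.]
t 0.35 p [247.8 573.7 231.1] z [-0. -0. -1.] y [ 0.397  0.918 -0.   ] F [-0.4  0.8  0.1] w 1.0 q [-1.2   0.42 -0.01  1.61  0.    1.11 -0.05]
shift [-0.5872 -0.6981 -0.0986] rot [-1.000e-02  1.000e-02  6.664e+01] |d|mm 918 |rot| 66.6
```

```bash
python3 -c "
from h import *
plan((500,150,330),(0,0,-1),(1,0.5,0))"; 
```

```text
shift [-0.3995 -0.289  -0.0988] rot [-2.000e-02  1.000e-02  4.007e+01] |d|mm 503 |rot| 40.1
```

```bash
python3 -m jog '-0.4 -0.29 -0.1 0 0 40 1; -0.4 -0.29 -0.1 0 0 40 1; -0.4 -0.29 -0.1 0 0 40 1; -0.4 -0.29 -0.1 0 0 40 1; -0.4 -0.29 -0.1 0 0 40 1; -0.4 -0.29 -0.1 0 0 40 1; -0.4 -0.29 -0.1 0 0 40 1; -0.4 -0.29 -0.1 0 0 40 1; -0.4 -0.29 -0.1 0 0 40 1'; python3 -c "
from h import *
st()
plan((539,-340,330),(0,0,-1),(1,0,0))
a=cam('wrist');save(a,'c_w')"
```

```text
time: 1.48
ee_pos: [502.0, 144.7, 332.3]
eef_rot: [0.001, 0.528, 0.849, 0.0]
force: [0.1, 0.6, 0.9]
width: 0.996
t 1.48 p [502.  144.7 332.3] z [ 0.002 -0.    -1.   ] y [0.897 0.443 0.002] F [0.1 0.6 0.9] w 0.996 q [-0.7   0.15  0.4   1.75 -0.06  1.25  0.18]
shift [-0.451  -0.1813  0.0025] rot [ 0.11  0.04 26.27] |d|mm 486 |rot| 26.3
```

View pics/c_w.png

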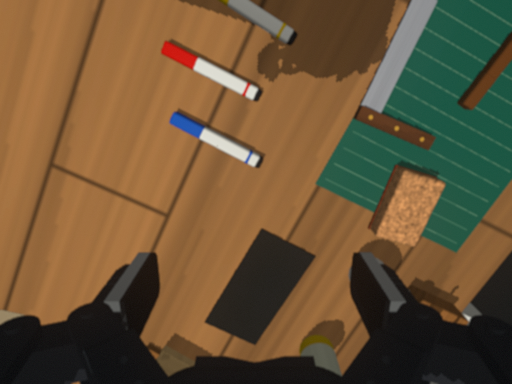

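The wrist view shows the mat with corners near (264,230), (314,258), (254,342), (207,320). The red marker is at (212,70) and the blue one at (216,140).

```bash
cat > mat.py <<'E'
from h import *
def mat(c,seed):
    g=hsv(c)[:,:,2]; m=cv2.inRange(g,0,75); n,l,s_,_=cv2.connectedComponentsWithStats(m)
    cs,_=cv2.findContours((l==l[seed[1],seed[0]]).astype(np.uint8),cv2.RETR_EXTERNAL,cv2.CHAIN_APPROX_NONE)
    k=max(cs,key=cv2.contourArea)[:,0].astype(float)
    P=np.array([onz(c,p,4)[:2] for p in k],np.float32)
    r=cv2.minAreaRect(P); print(r, cv2.boxPoints(r).round(0).tolist(),"seedV",g[seed[1],seed[0]])
mat(cam("wrist"),(260,285))
E
python3 mat.py
python3 -m jog '-0.45 -0.18 0 0 0 26 1; -0.45 -0.18 0 0 0 26 1; -0.45 -0.18 0 0 0 26 1; -0.45 -0.18 0 0 0 26 1; -0.45 -0.18 0 0 0 26 1; -0.45 -0.18 0 0 0 26 1; -0.45 -0.18 0 0 0 26 1; -0.45 -0.18 0 0 0 26 1; -0.45 -0.18 0 0 0 26 1; -0.45 -0.18 0 0 0 26 1'; python3 -c "
from h import *
st()
a=cam('wrist');save(a,'d_w')
for A,ce,bb in blobs(mask(a,'red'))[0]: print(A,ce,bb)"
```

```text
((614.4271240234375, -71.11962890625), (200.34620666503906, 98.531982421875), 87.25862121582031) [[560.0, -169.0], [659.0, -174.0], [668.0, 27.0], [570.0, 31.0]] seedV 38
time: 2.82
ee_pos: [541.5, -332.4, 330.8]
eef_rot: [-0.001, 0.703, 0.712, 0.0]
force: [0.1, 0.7, 0.3]
width: 1.001
t 2.83 p [ 541.5 -332.4  330.8] z [-0.001  0.001 -1.   ] y [ 1.     0.013 -0.001] F [0.1 0.7 0.3] w 1.001 q [ 0.    0.44  0.71  1.48 -0.29  1.34  0.75]
1053 [254.  180.8] [241 135  27  92]
```

View pics/d_w.png

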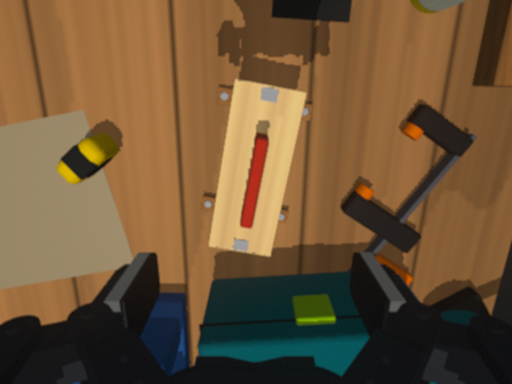

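The wrist view shows the red handle bar running from (262,136) to (247,227) on the mould top.

```bash
cat > han.py <<'E'
from h import *
import sys
zb=float(sys.argv[1]) if len(sys.argv)>1 else 55
c=cam("wrist")
m=mask(c,"red",100,60); B,l=blobs(m,200); i=max(B,key=lambda b:b[0]); 
k=np.argwhere(l==l[int(i[1][1]),int(i[1][0])])[:,::-1]
P=np.array([onz(c,p,zb+87)[:2] for p in k],np.float32); r=cv2.minAreaRect(P); print("handle rect",r)
mu=P.mean(0);u,s,v=np.linalg.svd(P-mu,full_matrices=False);d=v[0]*np.sign(v[0][1]);print("mean",mu,"dir",d,"yaw deg from y",np.degrees(np.arctan2(-d[0],d[1])))
h=hsv(c); w=cv2.inRange(h,(15,40,170),(28,140,255)); w|=m; w=cv2.morphologyEx(w,cv2.MORPH_CLOSE,np.ones((9,9)))
w=cv2.morphologyEx(w,cv2.MORPH_OPEN,np.ones((7,7)))
n,L,_,_=cv2.connectedComponentsWithStats(w); cs,_=cv2.findContours((L==L[int(i[1][1]),int(i[1][0])]).astype(np.uint8),cv2.RETR_EXTERNAL,cv2.CHAIN_APPROX_NONE)
K=max(cs,key=cv2.contourArea)[:,0].astype(float); P=np.array([onz(c,p,zb+43)[:2] for p in K],np.float32); print("top rect",cv2.minAreaRect(P))
E
python3 han.py 55
```

```text
handle rect ((540.3493041992188, -350.741455078125), (100.63030242919922, 12.250494956970215), 80.13773345947266)
mean [ 540.7691  -349.19324] dir [0.16828227 0.9857389 ] yaw deg from y -9.687962
top rect ((540.4227905273438, -353.98443603515625), (204.43716430664062, 81.22654724121094), 80.1916732788086)
```

```bash
python3 -c "
from h import *
plan((540.4,-352,180),(0,0,-1),(.985,-.170,0))"
```

```text
shift [-0.02   -0.0015  0.1512] rot [ 1.000e-02 -5.000e-02  1.057e+01] |d|mm 153 |rot| 10.6
```

```bash
python3 -m jog '-0.02 -0.0015 0.05 0 0 10.6 0.6; -0.02 -0.0015 0.1 0 0 10.6 0.6; -0.02 -0.0015 0.151 0 0 10.6 0.6; -0.02 -0.0015 0.151 0 0 10.6 0.6; -0.02 -0.0015 0.151 0 0 10.6 0.6; -0.02 -0.0015 0.151 0 0 10.6 0.6'; python3 -c "
from h import *
st()
a=cam('wrist');save(a,'e_w')
plan((540.4,-352,115),(0,0,-1),(.985,-.170,0))"; python3 han.py 55
```

```text
time: 3.68
ee_pos: [540.6, -354.4, 182.7]
eef_rot: [0.001, 0.766, 0.643, 0.001]
force: [-0.3, -0.1, 1.3]
width: 0.601
t 3.67 p [ 540.6 -354.4  182.7] z [ 0.003 -0.001 -1.   ] y [ 0.985 -0.173  0.003] F [-0.3 -0.1  1.3] w 0.601 q [ 0.05  0.59  0.69  1.62 -0.41  1.08  0.68]
shift [ 0.0023 -0.0006  0.0674] rot [ 0.16  0.04 -0.15] |d|mm 67 |rot| 0.2
handle rect ((540.9886474609375, -350.3444519042969), (101.62838745117188, 12.391265869140625), 80.27566528320312)
mean [ 541.4792  -347.12503] dir [0.16916154 0.9855883 ] yaw deg from y -9.739073
top rect ((536.0060424804688, -379.4158020019531), (149.866455078125, 79.19593048095703), 80.19007110595703)
```

View pics/e_w.png

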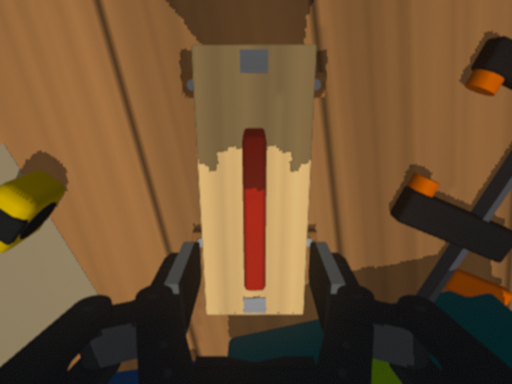

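The handle runs straight between the fingers at u≈255 (128–290), so I'll lower and grip.

```bash
python3 -m jog '0.0035 -0.0003 0.035 0 0 0 0.6; 0.0035 -0.0003 0.067 0 0 0 0.6; 0.0035 -0.0003 0.067 0 0 0 0.6; 0.0035 -0.0003 0.067 0 0 0 0.6; 0.0035 -0.0003 0.067 0 0 0 0; 0.0035 -0.0003 0.067 0 0 0 0; 0.0035 -0.0003 0.067 0 0 0 0; 0.0035 -0.0003 0.067 0 0 0 0; 0.0035 -0.0003 0.067 0 0 0 0; 0.0035 -0.0003 0.067 0 0 0 0' 60; python3 -c "
from h import *
st()"
```

```text
time: 5.03
ee_pos: [540.6, -350.8, 114.1]
eef_rot: [0.001, 0.766, 0.643, 0.0]
force: [3.5, -0.6, 6.7]
width: 0.149
t 5.03 p [ 540.6 -350.8  114.1] z [ 0.001 -0.001 -1.   ] y [ 0.985 -0.173  0.002] F [ 3.5 -0.6  6.7] w 0.149 q [ 0.08  0.66  0.64  1.67 -0.47  0.96  0.72]
```

```bash
python3 -m jog '0 0 -0.01 0 0 0 0; 0 0 -0.03 0 0 0 0; 0 0 -0.06 0 0 0 0; 0 0 -0.09 0 0 0 0; 0 0 -0.12 0 0 0 0; 0 0 -0.15 0 0 0 0; 0 0 -0.15 0 0 0 0; 0 0 -0.15 0 0 0 0'; python3 -c "
from h import *
st()
a=cam('wrist');save(a,'f_w');a=cam('side');save(a,'f_s',(180,140,400,340),2.7)
plan((430,-80,264),(0,0,-1),(1,0,0))"
```

```text
time: 6.02
ee_pos: [539.6, -350.2, 262.8]
eef_rot: [-0.0, 0.766, 0.643, -0.0]
force: [-1.0, -0.4, -6.1]
width: 0.15
t 6.03 p [ 539.6 -350.2  262.8] z [-0.001  0.001 -1.   ] y [ 0.985 -0.173 -0.001] F [-1.  -0.4 -6.1] w 0.15 q [ 0.02  0.51  0.73  1.55 -0.35  1.22  0.63]
shift [ 0.2472 -0.1546 -0.0014] rot [-0.09 -0.03 -9.97] |d|mm 292 |rot| 10.0
```

View pics/f_s.png

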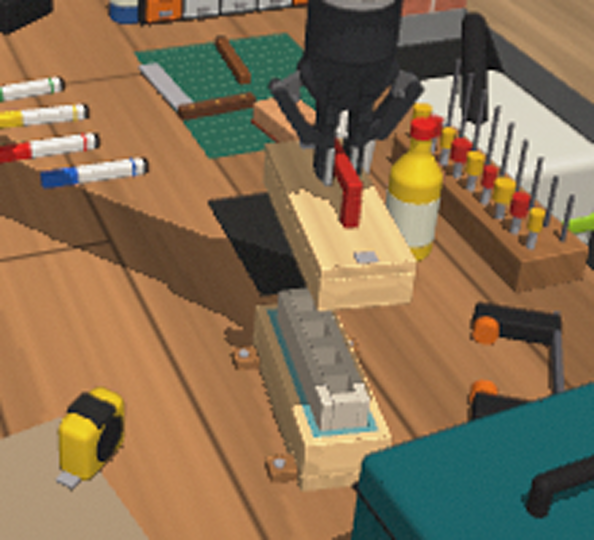

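The upper half is off. It hangs level in the gripper and the caddy stands in the cavity. I'll set the upper half aside at about (430,-80).

```bash
python3 -m jog '0.04 -0.025 0 0 0 -10 0; 0.09 -0.055 0 0 0 -10 0; 0.14 -0.085 0 0 0 -10 0; 0.19 -0.12 0 0 0 -10 0; 0.247 -0.155 0 0 0 -10 0; 0.247 -0.155 0 0 0 -10 0; 0.247 -0.155 0 0 0 -10 0'; python3 -c "
from h import *
st()
plan((430,-80,61),(0,0,-1),(1,0,0))"
```

```text
time: 7.0
ee_pos: [429.9, -80.4, 263.2]
eef_rot: [-0.0, 0.707, 0.708, -0.0]
force: [0.4, -0.1, -4.0]
width: 0.151
t 7.0 p [429.9 -80.4 263.2] z [-0.  0. -1.] y [ 1.     0.001 -0.   ] F [ 0.4 -0.1 -4. ] w 0.151 q [-0.53  0.03  0.66  2.03 -0.02  1.08  0.15]
shift [4.000e-04 2.000e-04 2.022e-01] rot [-0.01 -0.    0.08] |d|mm 202 |rot| 0.1
```

```bash
python3 -m jog '0 0 0.05 0 0 0 0; 0 0 0.1 0 0 0 0; 0 0 0.15 0 0 0 0; 0 0 0.185 0 0 0 0; 0 0 0.195 0 0 0 0; 0 0 0.2 0 0 0 0; 0 0 0.202 0 0 0 0; 0 0 0.204 0 0 0 0;0 0 0.204 0 0 0 0; 0 0 0.204 0 0 0 0'; python3 -c "
from h import *
st()"
```

```text
time: 8.25
ee_pos: [430.2, -80.4, 59.6]
eef_rot: [0.0, 0.707, 0.707, 0.0]
force: [-0.0, -0.1, -3.7]
width: 0.151
t 8.25 p [430.2 -80.4  59.6] z [ 0.001  0.    -1.   ] y [1.    0.001 0.001] F [-0.  -0.1 -3.7] w 0.151 q [-0.36  0.41  0.55  2.21 -0.38  0.61  0.47]
```

```bash
python3 -m jog '0 0 0.0015 0 0 0 0; 0 0 0.0015 0 0 0 0.5; 0 0 0.0015 0 0 0 0.5; 0 0 0.0015 0 0 0 0.5;  0 0 0.0015 0 0 0 0.5; 0 0 -0.03 0 0 0 0.5; 0 0 -0.08 0 0 0 0.5; 0 0 -0.14 0 0 0 0.5; 0 0 -0.2 0 0 0 0.6; 0 0 -0.22 0 0 0 0.9; 0 0 -0.22 0 0 0 0.9'; python3 -c "
from h import *
st()
plan((540.5,-300,290),(0,0,-1),(.985,-.173,0))"
```

```text
time: 9.62
ee_pos: [430.5, -80.4, 280.4]
eef_rot: [0.001, 0.707, 0.707, 0.001]
force: [0.6, 0.3, -0.4]
width: 0.899
t 9.62 p [430.5 -80.4 280.4] z [ 0.003  0.001 -1.   ] y [1.    0.001 0.003] F [ 0.6  0.3 -0.4] w 0.899 q [-0.6   0.01  0.72  2.01 -0.01  1.12  0.13]
shift [-0.2197  0.1098 -0.0095] rot [ 0.15 -0.07 10.02] |d|mm 246 |rot| 10.0
```

```bash
python3 -m jog '-0.26 0.11 -0.01 0 0 10 0.9; -0.26 0.11 -0.01 0 0 10 0.9; -0.26 0.11 -0.01 0 0 10 0.9; -0.26 0.11 -0.01 0 0 10 0.9; -0.26 0.11 -0.01 0 0 10 0.9; -0.26 0.11 -0.01 0 0 10 0.9; -0.26 0.11 -0.01 0 0 10 0.9'; python3 -c "
from h import *
st()
a=cam('wrist');save(a,'g_w')
b=cam('scene');save(b,'g_s')"
```

```text
time: 10.5
ee_pos: [539.7, -340.0, 288.1]
eef_rot: [-0.001, 0.766, 0.643, -0.0]
force: [0.3, -0.2, 0.6]
width: 0.898
t 10.5 p [ 539.7 -340.   288.1] z [-0.002  0.001 -1.   ] y [ 0.985 -0.173 -0.002] F [ 0.3 -0.2  0.6] w 0.898 q [-0.06  0.51  0.83  1.53 -0.38  1.27  0.64]
```

View pics/g_w.png

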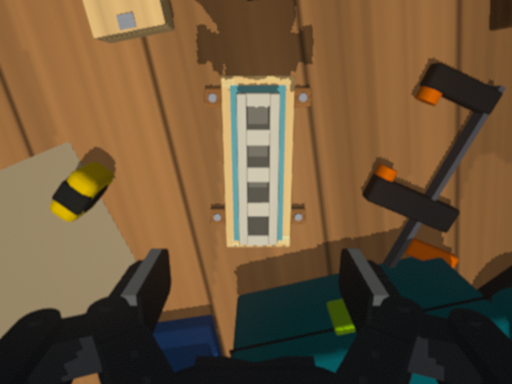

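View pics/g_s.png

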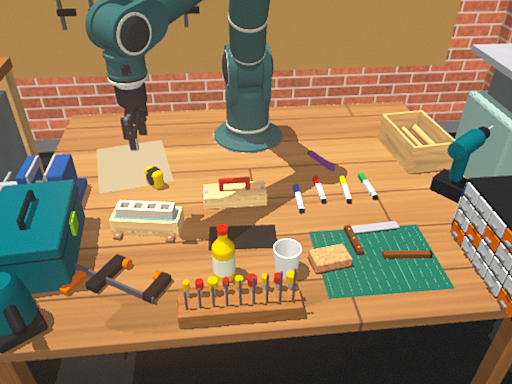

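The caddy top runs from (246..278,93) to (239..277,245), and the upper half stands on the bench. Now to measure the caddy top at z = 85.

```bash
cat > cad.py <<'E'
from h import *
import sys
z=float(sys.argv[1]); seed=[int(x) for x in sys.argv[2:4]]; box=[int(x) for x in sys.argv[4:8]]
c=cam("wrist"); h=hsv(c)
m=cv2.inRange(h,(0,0,120),(40,40,255)); mm=np.zeros_like(m); x0,y0,x1,y1=box; mm[y0:y1,x0:x1]=m[y0:y1,x0:x1]
mm=cv2.morphologyEx(mm,cv2.MORPH_OPEN,np.ones((3,3)))
ks=np.argwhere(mm>0)[:,::-1].astype(np.float32)
P=np.array([onz(c,p,z)[:2] for p in ks],np.float32); r=cv2.minAreaRect(P);print("n",len(ks),"rect",r)
print("px rect",cv2.minAreaRect(ks))
E
python3 cad.py 85 258 93 225 85 300 255
python3 -c "
from h import *
c=cam('wrist')
save(c,'g_c',(190,60,330,270),3)"
```

```text
n 3631 rect ((540.7142944335938, -352.47857666015625), (165.4790496826172, 42.709136962890625), 80.15181732177734)
px rect ((257.5, 168.5), (149.0, 41.0), 90.0)
```

View pics/g_c.png

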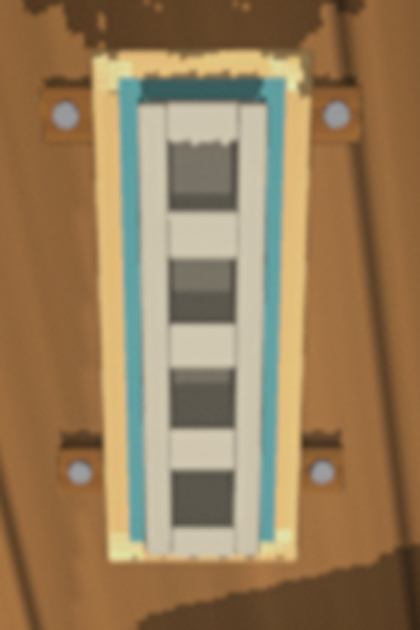

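```bash
python3 -c "
from h import *
plan((540.7,-352,90),(0,0,-1),(.985,-.172,0))"
```

```text
shift [-0.0124  0.0025  0.1994] rot [ 0.02 -0.03  0.  ] |d|mm 200 |rot| 0.0
```

```bash
python3 -m jog '-0.0122 0.002 0.06 0 0 0 0.8; -0.0122 0.002 0.12 0 0 0 0.8; -0.0122 0.002 0.17 0 0 0 0.8; -0.0122 0.002 0.2 0 0 0 0.8; -0.0122 0.002 0.22 0 0 0 0.8; -0.0122 0.002 0.23 0 0 0 0.8; -0.0122 0.002 0.23 0 0 0 0.8; -0.0122 0.002 0.23 0 0 0 0.8'; python3 -c "
from h import *
st()
plan((540.7,-352,57),(0,0,-1),(.985,-.172,0))
a=cam('wrist');save(a,'h_w');a=cam('side');save(a,'h_s',(220,180,340,330),4)"
```

```text
time: 11.7
ee_pos: [540.5, -353.1, 60.5]
eef_rot: [0.001, 0.766, 0.643, 0.0]
force: [0.7, 0.5, 0.4]
width: 0.799
t 11.7 p [ 540.5 -353.1   60.5] z [ 0.001 -0.001 -1.   ] y [ 0.985 -0.173  0.002] F [0.7 0.5 0.4] w 0.799 q [ 0.07  0.75  0.67  1.7  -0.58  0.9   0.8 ]
shift [ 0.0011 -0.      0.0035] rot [ 0.09  0.03 -0.06] |d|mm 4 |rot| 0.1
```

View pics/h_s.png

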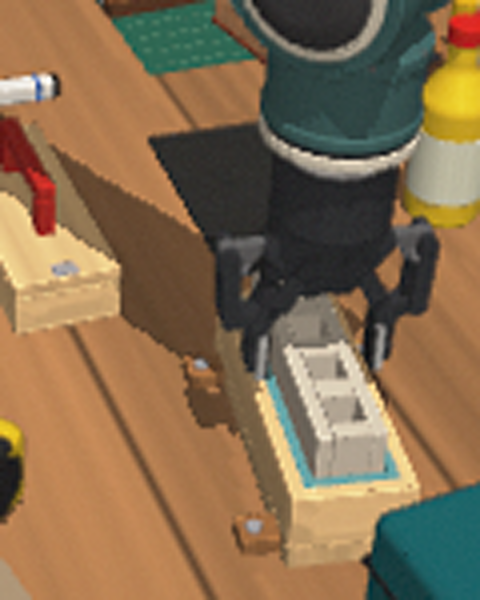

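View pics/h_w.png

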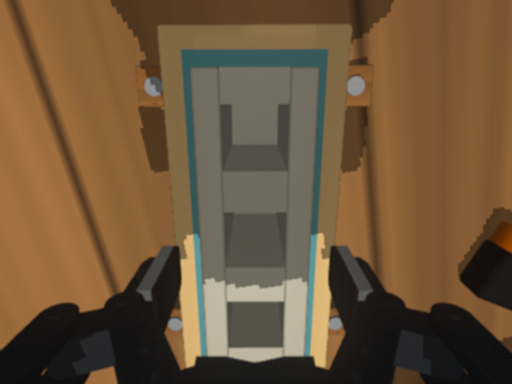

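The fingers straddle the caddy evenly, with their tips above the rim, so I'll close.

```bash
python3 -m jog '0.001 0 0.002 0 0 0 0.65; 0.001 0 0.002 0 0 0 0.5; 0.001 0 0.002 0 0 0 0.3; 0.001 0 0.002 0 0 0 0.3; 0.001 0 0.002 0 0 0 0.3; 0.001 0 0.002 0 0 0 0.3' 100; python3 -c "
from h import *
st()"
```

```text
time: 12.55
ee_pos: [540.5, -351.7, 57.8]
eef_rot: [0.0, 0.766, 0.643, 0.0]
force: [-1.0, 2.4, 5.4]
width: 0.494
t 12.55 p [ 540.5 -351.7   57.8] z [ 0.  0. -1.] y [ 0.985 -0.173  0.   ] F [-1.   2.4  5.4] w 0.494 q [ 0.07  0.76  0.67  1.7  -0.58  0.89  0.8 ]
```

```bash
python3 -m jog '0 0 -0.005 0 0 0 0.3; 0 0 -0.02 0 0 0 0.3; 0 0 -0.04 0 0 0 0.3; 0 0 -0.065 0 0 0 0.3; 0 0 -0.095 0 0 0 0.3; 0 0 -0.13 0 0 0 0.3; 0 0 -0.16 0 0 0 0.3;  0 0 -0.16 0 0 0 0.3; 0 0 -0.16 0 0 0 0.3'; python3 -c "
from h import *
st()
a=cam('side');save(a,'i_s',(200,120,360,330),2.8)
plan((614.4,-71.1,217),(0,0,-1),(.9989,-.0479,0))"
```

```text
time: 13.68
ee_pos: [539.9, -351.4, 216.9]
eef_rot: [-0.0, 0.766, 0.643, 0.0]
force: [0.1, -0.0, -6.3]
width: 0.497
t 13.68 p [ 539.9 -351.4  216.9] z [-0.     0.001 -1.   ] y [ 0.985 -0.173 -0.   ] F [ 0.1 -0.  -6.3] w 0.497 q [-0.01  0.58  0.79  1.6  -0.44  1.15  0.7 ]
shift [ 0.289   0.025  -0.0005] rot [-0.07 -0.03 -7.22] |d|mm 290 |rot| 7.2
```

View pics/i_s.png

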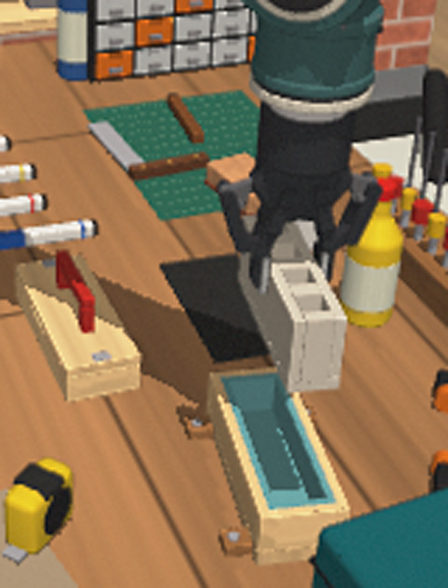

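```bash
python3 -m jog '0.03 0.003 0 0 0 -1 0.3; 0.075 0.006 0 0 0 -2 0.3; 0.12 0.01 0 0 0 -3.5 0.3; 0.165 0.014 0 0 0 -5 0.3; 0.21 0.018 0 0 0 -6 0.3; 0.255 0.022 0 0 0 -7 0.3; 0.289 0.025 0 0 0 -7.2 0.3; 0.2895 0.025 0 0 0 -7.2 0.3; 0.2895 0.025 0 0 0 -7.2 0.3; 0.2895 0.025 0 0 0 -7.2 0.3'; python3 -c "
from h import *
st()
plan((614.4,-70.4,52),(0,0,-1),(.9989,-.0479,0))
c=cam('wrist');save(c,'j_w')"; sed -i '$d' mat.py
```

```text
time: 14.98
ee_pos: [614.5, -72.1, 217.1]
eef_rot: [-0.0, 0.724, 0.689, -0.0]
force: [-0.0, 0.4, -5.2]
width: 0.495
t 14.97 p [614.5 -72.1 217.1] z [-0. -0. -1.] y [ 0.999 -0.05  -0.   ] F [-0.   0.4 -5.2] w 0.495 q [-0.48  0.52  0.75  1.66 -0.38  1.12  0.33]
shift [ 1.800e-03 -1.000e-04  1.651e-01] rot [-0.03  0.03 -0.11] |d|mm 165 |rot| 0.1
```

View pics/j_w.png

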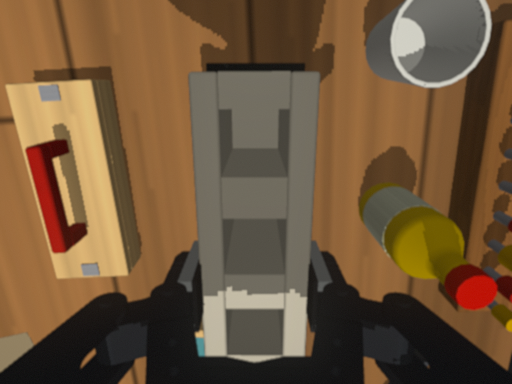

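```bash
python3 - <<'E'
from h import *
for n,seed in(("scene",(240,235)),("side",(275,225))):
    c=cam(n); c["img"]=cv2.imread(f"pics/a_{n}.png")[:,:,::-1].copy()
    g=hsv(c)[:,:,2]; m=cv2.inRange(g,0,110); m=cv2.morphologyEx(m,cv2.MORPH_OPEN,np.ones((5,5)))
    _,l=cv2.connectedComponents(m); k=np.argwhere(l==l[seed[1],seed[0]])[:,::-1]
    P=np.array([onz(c,p,4)[:2] for p in k],np.float32); r=cv2.minAreaRect(P); print(n,g[seed[1],seed[0]],len(k),r,cv2.boxPoints(r).round(0).tolist())
E
```

```text
scene 80 995 ((619.0960693359375, -46.73846435546875), (141.06631469726562, 98.31517791748047), 87.18048095703125) [[567.0, -115.0], [665.0, -120.0], [672.0, 21.0], [573.0, 26.0]]
side 44 857 ((615.9931640625, -55.78155517578125), (162.90103149414062, 102.3945083618164), 87.09913635253906) [[561.0, -135.0], [663.0, -140.0], [671.0, 23.0], [569.0, 28.0]]
```

```bash
python3 -m jog '0 0.001 0.04 0 0 0 0.3; 0 0.001 0.08 0 0 0 0.3; 0 0.001 0.12 0 0 0 0.3; 0 0.001 0.145 0 0 0 0.3; 0 0.001 0.155 0 0 0 0.3; 0 0.001 0.16 0 0 0 0.3; 0 0.001 0.163 0 0 0 0.3; 0 0.001 0.163 0 0 0 0.3'; python3 -c "
from h import *
st()
a=cam('side');save(a,'k_s',(230,130,370,290),4);a=cam('scene');save(a,'k_c',(170,150,310,270),4)"
```

```text
time: 16.12
ee_pos: [616.2, -71.0, 54.9]
eef_rot: [0.0, 0.724, 0.69, 0.0]
force: [0.3, -0.8, -5.7]
width: 0.494
t 16.12 p [616.2 -71.   54.9] z [ 0.001 -0.    -1.   ] y [ 0.999 -0.048  0.001] F [ 0.3 -0.8 -5.7] w 0.494 q [-0.39  0.71  0.63  1.77 -0.54  0.84  0.44]
```

View pics/k_s.png

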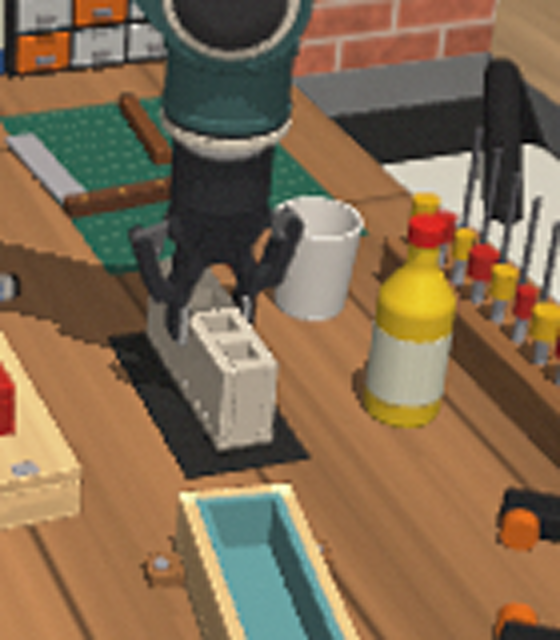

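View pics/k_c.png

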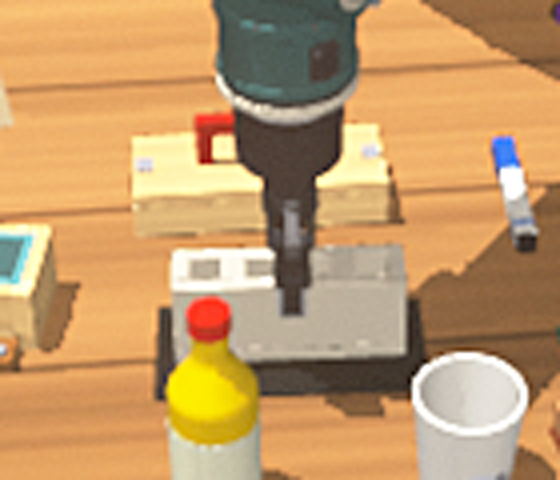

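Still about 8 mm above the mat and looking centred, with similar margins at both ends. Lowering the rest of the way and releasing.

```bash
python3 -m jog '-0.001 -0.0005 0.004 0 0 0 0.3; -0.001 -0.0005 0.0065 0 0 0 0.3; -0.001 -0.0005 0.008 0 0 0 0.3; -0.001 -0.0005 0.0085 0 0 0 0.3; -0.001 -0.0005 0.0085 0 0 0 0.3'; python3 -c "
from h import *
st()"
```

```text
time: 16.85
ee_pos: [615.3, -72.0, 46.7]
eef_rot: [-0.0, 0.724, 0.69, 0.0]
force: [-7.3, 1.9, 14.6]
width: 0.496
t 16.85 p [615.3 -72.   46.7] z [-0.     0.001 -1.   ] y [ 0.999 -0.048 -0.   ] F [-7.3  1.9 14.6] w 0.496 q [-0.38  0.72  0.62  1.77 -0.55  0.83  0.45]
```

```bash
python3 -m jog '0 0 -0.0005 0 0 0 0.5; 0 0 -0.0005 0 0 0 0.55; 0 0 -0.0005 0 0 0 0.65; 0 0 -0.0005 0 0 0 0.8; 0 0 -0.0005 0 0 0 0.8; 0 0 -0.03 0 0 0 0.8; 0 0 -0.08 0 0 0 0.8; 0 0 -0.14 0 0 0 0.8; 0 0 -0.2 0 0 0 0.8; 0 0 -0.25 0 0 0 0.8; 0 0 -0.25 0 0 0 0.8; 0 0 -0.25 0 0 0 0.8'; python3 -c "
from h import *
st()
a=cam('wrist');save(a,'l_w')"
```

```text
time: 18.35
ee_pos: [615.2, -71.8, 295.4]
eef_rot: [-0.0, 0.724, 0.69, -0.0]
force: [0.0, 0.6, -0.3]
width: 0.8
t 18.35 p [615.2 -71.8 295.4] z [-0.  0. -1.] y [ 0.999 -0.048 -0.   ] F [ 0.   0.6 -0.3] w 0.8 q [-0.51  0.45  0.8   1.57 -0.33  1.26  0.29]
```

View pics/l_w.png

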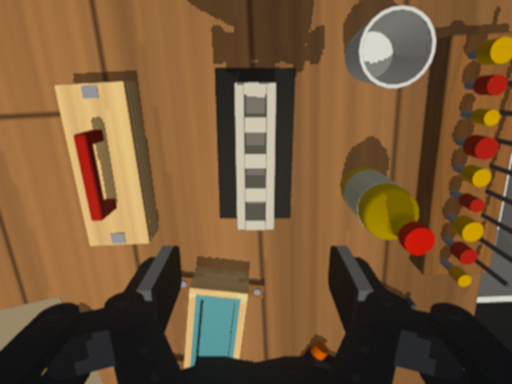

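The caddy stands on the mat, with its top from (235,83) to (274,230) and the mat from (216,68) to (294,218). I'll check the centring numerically.

```bash
python3 cad.py 74 0 0 225 72 285 240; python3 - <<'E'
from h import *
c=cam("wrist");g=hsv(c)[:,:,2]
m=cv2.inRange(g,0,75); m[:60]=0;m[235:]=0;m[:,:205]=0;m[:,310:]=0
m=cv2.morphologyEx(m,cv2.MORPH_OPEN,np.ones((3,3)))
P=np.array([onz(c,p,4)[:2] for p in np.argwhere(m>0)[:,::-1]],np.float32);r=cv2.minAreaRect(P);print("mat",r)
save(c,"l_c",(200,55,310,245),3)
E
```

```text
n 3963 rect ((615.190673828125, -73.19597625732422), (165.80511474609375, 44.35639190673828), 87.32681274414062)
px rect ((255.5, 155.0), (146.0, 41.0), 90.0)
mat ((615.3287353515625, -68.60831451416016), (204.51010131835938, 100.26118469238281), 86.45906829833984)
```

View pics/l_c.png

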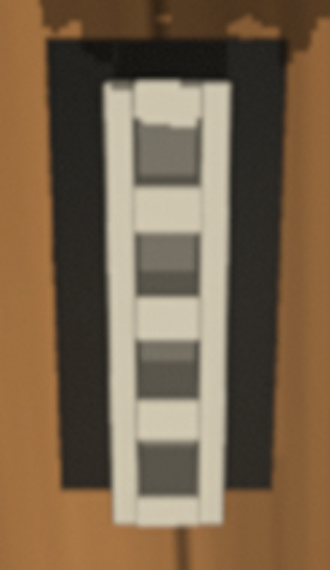

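```bash
python3 - <<'E'
from h import *
c=cam("wrist");f=lambda x,y,z:onz(c,(200+x/3-.33,55+y/3-.33),z)[:2].round(1)
M=[f(47,40,4),f(285,40,4),f(272,488,4),f(62,488,4)];print(M,np.mean(M,0))
T=[f(103,81,74),f(232,81,74),f(224,524,74),f(113,524,74)];print(T,np.mean(T,0))
E
```

```text
[array([570.9,  29. ]), array([668.4,  24.2]), array([ 660. , -173.2]), array([ 561.4, -168.5])] [615.175 -72.125]
[array([597. ,  10.8]), array([641.8,   8.7]), array([ 634. , -158.9]), array([ 589.7, -156.8])] [615.625 -74.05 ]
```

Centred to within about 2 mm with yaw within 1°, which is good. Next I'll fetch the upper half to close the mould.

```bash
python3 -c "
from h import *
plan((430,-80.4,180),(0,0,-1),(1,.001,0))"
```

```text
shift [-0.0174 -0.1843  0.1151] rot [-0.09  0.02 -2.82] |d|mm 218 |rot| 2.8
```

```bash
python3 -m jog '-0.006 -0.06 0 0 0 -2.8 0.6; -0.0115 -0.122 0.01 0 0 -2.8 0.6; -0.0175 -0.184 0.04 0 0 -2.8 0.6; -0.0175 -0.184 0.08 0 0 -2.8 0.6; -0.0175 -0.184 0.115 0 0 -2.8 0.6; -0.0175 -0.184 0.115 0 0 -2.8 0.6; -0.0175 -0.184 0.115 0 0 -2.8 0.6'; python3 -c "
from h import *
st()
plan((430.2,-80.4,59),(0,0,-1),(1,.001,0))"; python3 han.py 0
```

```text
time: 19.42
ee_pos: [431.2, -81.0, 181.7]
eef_rot: [0.0, 0.707, 0.707, -0.0]
force: [0.5, 0.6, 1.1]
width: 0.598
t 19.43 p [431.2 -81.  181.7] z [ 0.    -0.001 -1.   ] y [1. 0. 0.] F [0.5 0.6 1.1] w 0.598 q [-0.66  0.2   0.86  2.13 -0.19  0.89  0.31]
shift [ 0.0007 -0.001   0.1227] rot [ 0.02  0.04 -0.05] |d|mm 123 |rot| 0.1
handle rect ((429.8260498046875, -80.08578491210938), (12.054180145263672, 100.31576538085938), 0.36066699028015137)
mean [429.96613 -77.50815] dir [-7.509542e-04  9.999997e-01] yaw deg from y 0.04302651
top rect ((429.619140625, -107.54393768310547), (79.94912719726562, 155.44447326660156), 0.08462327718734741)
```

```bash
python3 -m jog '0.0007 -0.001 0.06 0 0 0 0.6; 0.0007 -0.001 0.11 0 0 0 0.6; 0.0007 -0.001 0.1225 0 0 0 0.6; 0.0007 -0.001 0.1225 0 0 0 0.6; 0.0007 -0.001 0.1225 0 0 0 0.6; 0.0007 -0.001 0.1225 0 0 0 0; 0.0007 -0.001 0.1225 0 0 0 0; 0.0007 -0.001 0.1225 0 0 0 0; 0.0007 -0.001 0.1225 0 0 0 0; 0.0007 -0.001 0.1225 0 0 0 0; 0.0007 -0.001 0.1225 0 0 0 0' 60; python3 -c "
from h import *
st()"
```

```text
time: 20.85
ee_pos: [430.3, -79.7, 59.0]
eef_rot: [0.0, 0.707, 0.707, 0.001]
force: [-2.4, 3.3, 16.6]
width: 0.156
t 20.85 p [430.3 -79.7  59. ] z [ 0.001  0.001 -1.   ] y [1.    0.001 0.001] F [-2.4  3.3 16.6] w 0.156 q [-0.47  0.45  0.69  2.21 -0.49  0.63  0.58]
```

```bash
python3 -m jog '0 0 -0.015 0 0 0 0; 0 0 -0.05 0 0 0 0; 0 0 -0.1 0 0 0 0; 0 0 -0.15 0 0 0 0; 0 0 -0.205 0 0 0 0; 0 0 -0.205 0 0 0 0; 0 0 -0.205 0 0 0 0'; python3 -c "
from h import *
st()
plan((540.6,-350.8,264),(0,0,-1),(.985,-.173,0))"
```

```text
time: 21.72
ee_pos: [429.1, -79.7, 262.9]
eef_rot: [-0.0, 0.707, 0.707, 0.0]
force: [-0.2, 0.4, -4.9]
width: 0.154
t 21.73 p [429.1 -79.7 262.9] z [-0.001  0.001 -1.   ] y [ 1.     0.001 -0.001] F [-0.2  0.4 -4.9] w 0.154 q [-0.81  0.03  0.96  2.04 -0.03  1.08  0.16]
shift [-0.2711  0.1113 -0.0013] rot [-0.04 -0.04 10.  ] |d|mm 293 |rot| 10.0
```

```bash
python3 -m jog '-0.04 0.016 0 0 0 1 0; -0.09 0.037 0 0 0 3 0; -0.14 0.057 0 0 0 5 0; -0.19 0.078 0 0 0 7 0; -0.24 0.099 0 0 0 9 0; -0.27 0.111 0 0 0 10 0; -0.2704 0.1115 0 0 0 10 0; -0.2704 0.1115 0 0 0 10 0; -0.2704 0.1115 0 0 0 10 0; -0.2704 0.1115 0 0 0 10 0'; python3 -c "
from h import *
st()
plan((540.7,-350.1,125),(0,0,-1),(.985,-.173,0))"
```

```text
time: 22.98
ee_pos: [541.5, -349.4, 263.4]
eef_rot: [-0.0, 0.766, 0.643, 0.0]
force: [-0.8, 0.7, -4.0]
width: 0.152
t 22.98 p [ 541.5 -349.4  263.4] z [ 0.  0. -1.] y [ 0.985 -0.172  0.   ] F [-0.8  0.7 -4. ] w 0.152 q [-0.11  0.59  0.95  1.55 -0.49  1.26  0.74]
shift [-0.0009 -0.0007  0.1384] rot [ 0.01 -0.02  0.05] |d|mm 138 |rot| 0.1
```

```bash
python3 -m jog '-0.0008 -0.0005 0.04 0 0 0 0; -0.0008 -0.0005 0.08 0 0 0 0; -0.0008 -0.0005 0.12 0 0 0 0; -0.0008 -0.0005 0.138 0 0 0 0; -0.0008 -0.0005 0.142 0 0 0 0; -0.0008 -0.0005 0.142 0 0 0 0; -0.0008 -0.0005 0.142 0 0 0 0'; python3 -c "
from h import *
st()
plan((540.7,-350.1,114.1),(0,0,-1),(.985,-.173,0))
a=cam('side');save(a,'m_s',(230,200,340,330),4.5);a=cam('scene');save(a,'m_c',(90,160,210,260),5)"
```

```text
time: 23.85
ee_pos: [541.3, -351.3, 122.6]
eef_rot: [0.001, 0.766, 0.643, 0.0]
force: [-0.0, -1.1, -4.0]
width: 0.15
t 23.85 p [ 541.3 -351.3  122.6] z [ 0.002 -0.001 -1.   ] y [ 0.985 -0.173  0.002] F [-0.  -1.1 -4. ] w 0.15 q [-0.04  0.73  0.84  1.67 -0.62  1.03  0.83]
shift [ 0.0011 -0.0008  0.0085] rot [0.1  0.03 0.01] |d|mm 9 |rot| 0.1
```

View pics/m_s.png

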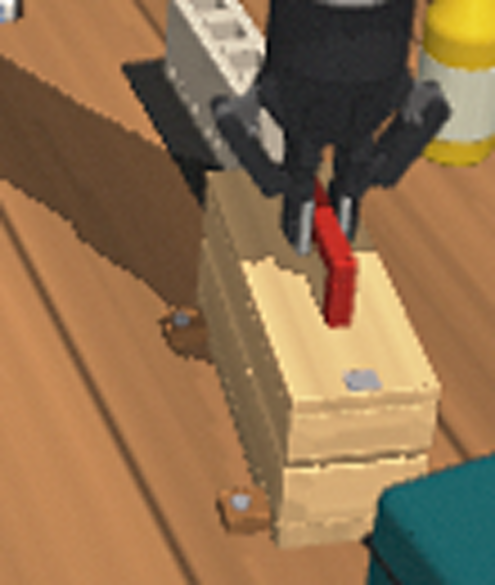

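View pics/m_c.png

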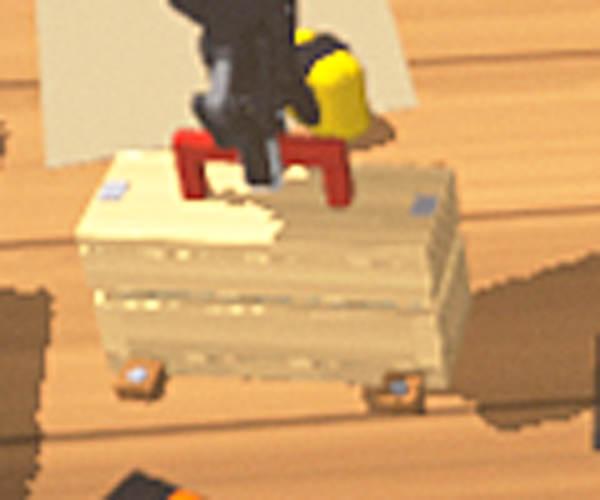

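```bash
python3 -m jog '0.001 -0.0006 0.003 0 0 0 0; 0.001 -0.0006 0.005 0 0 0 0; 0.001 -0.0006 0.007 0 0 0 0; 0.001 -0.0006 0.008 0 0 0 0; 0.001 -0.0006 0.008 0 0 0 0; 0.001 -0.0006 0.008 0 0 0 0'; python3 -c "
from h import *
st()"
```

```text
time: 24.7
ee_pos: [540.3, -349.8, 114.1]
eef_rot: [-0.0, 0.766, 0.643, 0.0]
force: [-5.6, 6.0, 10.6]
width: 0.15
t 24.7 p [ 540.3 -349.8  114.1] z [ 0.  0. -1.] y [ 0.985 -0.173  0.   ] F [-5.6  6.  10.6] w 0.15 q [-0.04  0.73  0.83  1.68 -0.62  1.02  0.84]
```

```bash
python3 -m jog '0 0 0 0 0 0 0.3; 0 0 0 0 0 0 0.5; 0 0 0 0 0 0 0.5; 0 0 0 0 0 0 0.5; 0 0 -0.03 0 0 0 0.5; 0 0 -0.08 0 0 0 0.5; 0 0 -0.13 0 0 0 0.5; 0 0 -0.18 0 0 0 0.8; 0 0 -0.18 0 0 0 0.8; 0 0 -0.18 0 0 0 0.8'; python3 han.py 55;python3 -c "
from h import *
st()
a=cam('side');save(a,'n_s',(230,200,340,330),4.5);a=cam('scene');save(a,'n_c',(90,160,210,260),5);a=cam('wrist');save(a,'n_w')"
```

```text
time: 25.95
ee_pos: [540.3, -349.6, 292.9]
eef_rot: [-0.0, 0.766, 0.643, 0.0]
force: [0.1, 0.0, -0.2]
width: 0.799
handle rect ((539.89453125, -350.907470703125), (99.50406646728516, 11.848350524902344), 80.39299774169922)
mean [ 540.4505  -348.32623] dir [0.17353779 0.9848272 ] yaw deg from y -9.993577
top rect ((537.58642578125, -364.47906494140625), (179.82855224609375, 80.82013702392578), 79.91221618652344)
t 26.0 p [ 540.2 -349.5  292.4] z [-0.001  0.001 -1.   ] y [ 0.985 -0.173 -0.001] F [ 0.3  0.2 -0.3] w 0.796 q [-0.11  0.56  0.96  1.51 -0.47  1.31  0.72]
```

View pics/n_s.png

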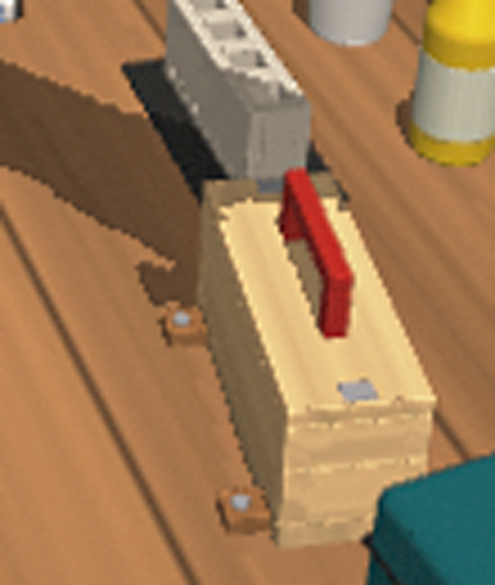

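View pics/n_c.png

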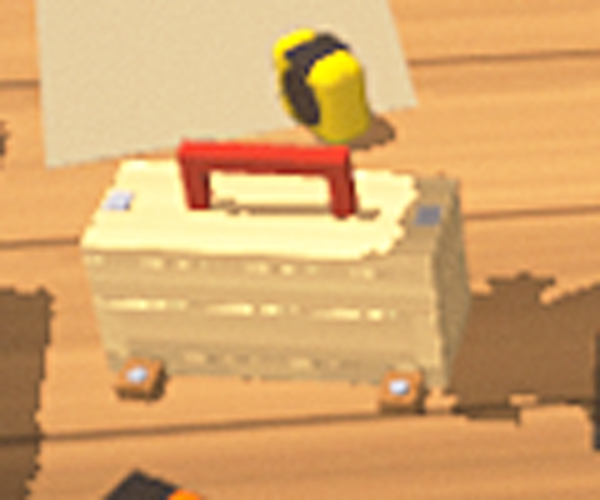

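View pics/n_w.png

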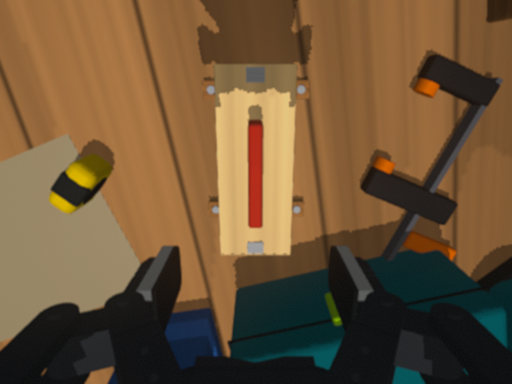

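The mould is closed flush: handle measured at (539.9,-350.9) against (540.3,-350.7) originally. The markers must be turned cap-down with the tool horizontal, so before committing I'll work out the arm's reach. I'll fit a simple spherical-wrist kinematic model to the poses logged so far.

```bash
cat > kin.py <<'E'
import numpy as np
from scipy.spatial.transform import Rotation as Rn
from scipy.optimize import least_squares
D=[([247.8,573.7,231.1],[0,0,-1],[.397,.918,0],[-1.2045,.418,-.0104,1.6142,.0047,1.1107,-.053]),
([502,144.7,332.3],[.002,0,-1],[.897,.443,.002],[-.7,.15,.4,1.75,-.06,1.25,.18]),
([541.5,-332.4,330.8],[-.001,.001,-1],[1,.013,-.001],[0,.44,.71,1.48,-.29,1.34,.75]),
([540.6,-354.4,182.7],[.003,-.001,-1],[.985,-.173,.003],[.05,.59,.69,1.62,-.41,1.08,.68]),
([540.6,-350.8,114.1],[0,0,-1],[.985,-.173,0],[.08,.66,.64,1.67,-.47,.96,.72]),
([429.9,-80.4,263.2],[0,0,-1],[1,.001,0],[-.53,.03,.66,2.03,-.02,1.08,.15]),
([430.2,-80.4,59.6],[0,0,-1],[1,.001,0],[-.36,.41,.55,2.21,-.38,.61,.47]),
([614.5,-72.1,217.1],[0,0,-1],[.999,-.05,0],[-.48,.52,.75,1.66,-.38,1.12,.33]),
([615.3,-72,46.7],[0,0,-1],[.999,-.048,0],[-.38,.72,.62,1.77,-.55,.83,.45]),
([430.3,-79.7,59],[0,0,-1],[1,.001,0],[-.47,.45,.69,2.21,-.49,.63,.58]),
([540.3,-349.8,114.1],[0,0,-1],[.985,-.173,0],[-.04,.73,.83,1.68,-.62,1.02,.84]),
([540.2,-349.5,292.4],[0,0,-1],[.985,-.173,0],[-.11,.56,.96,1.51,-.47,1.31,.72])]
rz=lambda a:Rn.from_euler('z',a).as_matrix(); ry=lambda a:Rn.from_euler('y',a).as_matrix()
def fk(q,p,sg,full=False):
    d1,L1,L2,L3,a1,b,o7=p
    R=rz(sg[0]*q[0])@ry(q[1]);x=np.array([0,0,d1]);pts=[x]
    R=R@rz(sg[1]*q[2]); x=x+R@[a1,0,L1]; pts.append(x)
    R=R@ry(q[3])@rz(sg[2]*q[4]); x=x+R@[b,0,L2]; pts.append(x)
    R=R@ry(q[5])@rz(sg[3]*q[6]+o7); x=x+R[:,2]*L3; pts.append(x)
    return (x,R,pts) if full else (x,R)
if __name__=="__main__":
    best=[]
    import itertools
    for sg in itertools.product((1,-1),repeat=4):
        def res(p):
            r=[]
            for X,z,y,q in D:
                x,R=fk(q,p,sg); r+=list((x-X)/100)+list(R[:,2]-z)+list(R[:,1]-y)
            return r
        for o in(0,1.57,3.14,-1.57):
            s=least_squares(res,[350,400,400,250,0,0,o]); best.append((s.cost,sg,s.x.round(2)))
    best.sort(key=lambda b:b[0]); 
    for b in best[:4]:print(b)
E
python3 kin.py
```

```text
(np.float64(0.21309077014691638), (-1, -1, -1, -1), array([-204.81,  450.31,  476.38, -224.36,   11.51,  -21.41,    1.57]))
(np.float64(0.21309077014692626), (-1, -1, -1, -1), array([-204.81,  450.31,  476.38, -224.36,   11.51,  -21.41,    1.57]))
(np.float64(0.21309077014692918), (-1, -1, -1, -1), array([-204.8 ,  450.31,  476.38, -224.36,   11.51,  -21.41,    1.57]))
(np.float64(0.21309077014700362), (-1, -1, -1, -1), array([-204.8 ,  450.31,  476.38, -224.36,   11.51,  -21.41,   -4.71]))
```

```bash
cat > rec.py <<'E'
from h import *
import json
s,R=state()
open("data.jsonl","a").write(json.dumps([s["ee_pos"].tolist(),R.tolist(),s["joints"].tolist()])+"\n")
st()
E
python3 rec.py
python3 -m jog '0.1 0 -0.1 0 0 0 0.6; 0.2 -0.03 -0.15 0 0 0 0.6; 0.25 -0.06 -0.15 0 15 0 0.6; 0.25 -0.1 -0.15 0 30 0 0.6; 0.25 -0.1 -0.15 0 30 0 0.6; 0.25 -0.1 -0.15 0 30 0 0.6;0.25 -0.1 -0.15 0 30 0 0.6;0.25 -0.1 -0.15 0 30 0 0.6'
python3 rec.py
```

```text
t 26.15 p [ 540.1 -349.6  292.4] z [-0.001  0.    -1.   ] y [ 0.985 -0.173 -0.001] F [ 0.2 -0.5  0.2] w 0.801 q [-0.11  0.56  0.96  1.51 -0.47  1.31  0.72]
time: 27.15
ee_pos: [485.6, -86.6, 442.7]
eef_rot: [-0.166, 0.74, 0.621, 0.197]
force: [0.0, 0.7, 0.3]
width: 0.603
t 27.15 p [485.6 -86.6 442.7] z [ 0.086  0.491 -0.867] y [ 0.985 -0.173 -0.001] F [0.  0.7 0.3] w 0.603 q [-0.43  0.14  0.97  1.66 -0.6   1.61  0.41]
```

```bash

python3 -m jog '0 0 0 10 -10 0 0.6; 0 0 0 20 -20 0 0.6;  0 0 0 30 -30 0 0.6; 0 0 0 30 -30 0 0.6; 0 0 0 30 -30 0 0.6; 0 0 0 30 -30 0 0.6;'
python3 rec.py
python3 -m jog '0.04 0 0 -10 -10 0 0.6; 0.1 0 0 -20 -20 0 0.6;  0.12 0 0 -30 -30 0 0.6; 0.12 0 0 -40 -30 20 0.6; 0.12 0 0 -40 -30 20 0.6; 0.12 0 0 -40 -30 20 0.6;0.12 0 0 -40 -30 20 0.6'
python3 rec.py
```

```text
time: 27.9
ee_pos: [485.4, -86.9, 442.7]
eef_rot: [-0.185, 0.698, 0.672, -0.164]
force: [-0.6, -0.5, 0.4]
width: 0.596
t 27.9 p [485.4 -86.9 442.7] z [-0.478  0.039 -0.878] y [ 0.877 -0.029 -0.479] F [-0.6 -0.5  0.4] w 0.596 q [-0.49  0.46  0.9   1.34 -0.2   1.98  0.38]
time: 28.78
ee_pos: [489.4, 34.3, 445.2]
eef_rot: [0.266, 0.756, 0.585, -0.126]
force: [0.2, -0.7, -0.2]
width: 0.6
t 28.77 p [489.4  34.3 445.2] z [ 0.12  -0.549 -0.827] y [ 0.951 -0.175  0.255] F [ 0.2 -0.7 -0.2] w 0.6 q [-1.36  0.08  0.94  1.72  0.52  1.52 -0.74]
```

```bash
cat > kin2.py <<'E'
import numpy as np,json,itertools
from scipy.spatial.transform import Rotation as Rn
from scipy.optimize import least_squares
from kin import D,rz,ry
DD=[(np.array(X),np.array(z),np.array(y),q,1) for X,z,y,q in D[1:]]
for l in open("data.jsonl"):
    p,R,q=json.loads(l);R=np.array(R);DD.append((np.array(p),R[:,2],R[:,1],q,5))
# link offsets: d1 ; (x,y,z) at each link
def fk(q,p,full=False):
    d1,y1,L1x,y2,L1,L2x,y3,L2,wx,wy,L3,o7=p
    R=rz(-q[0]);x=np.array([0,0,d1])+R@[0,y1,0];pts=[x]
    R=R@ry(q[1])@rz(-q[2]); x=x+R@[L1x,y2,L1]; pts.append(x)
    R=R@ry(q[3])@rz(-q[4]); x=x+R@[L2x,y3,L2]; pts.append(x)
    R=R@ry(q[5]); x=x+R@[wx,wy,0]; pts.append(x)
    R=R@rz(-q[6]+o7); x=x+R[:,2]*L3; pts.append(x)
    return (x,R,pts) if full else (x,R)
def res(p):
    r=[]
    for X,z,y,q,w in DD:
        x,R=fk(q,p); r+=list(w*(x-X)/100)+list(w*(R[:,2]-z))+list(w*(R[:,1]-y))
    return r
p0=[350,0,0,0,450,0,0,450,0,0,300,1.57]
if __name__=="__main__":
    s=least_squares(res,p0); print(s.cost,s.x.round(2))
    for X,z,y,q,w in DD:
        x,R=fk(q,s.x);print((x-X).round(1),(R[:,2]-z).round(3),(R[:,1]-y).round(3))
    np.save("kp.npy",s.x)
E
python3 kin2.py
```

```text
0.005232001027250023 [ 2.88800e+02 -1.85300e+01 -3.93000e+00 -1.34800e+01  5.01990e+02
 -1.20000e-01 -1.24712e+03  4.70620e+02  1.90000e-01  1.24657e+03
  3.07900e+02  1.57000e+00]
[-2.   0.6 -0.3] [ 0.002 -0.     0.   ] [-0.003  0.005  0.002]
[-1.6  2.7 -3.4] [-0.007  0.006  0.   ] [-0.     0.004 -0.007]
[-0.2  0.1  1. ] [-0.003 -0.002  0.   ] [ 0.     0.001 -0.003]
[ 2.9 -0.7  3.2] [ 0.01  -0.001  0.   ] [0.    0.002 0.01 ]
[1.8 0.2 1.4] [ 0.008 -0.002  0.   ] [-0.     0.01   0.008]
[-0.6  2.   0.1] [0.002 0.004 0.   ] [-0.     0.     0.002]
[ 0.2  2.4 -1.3] [-0.006 -0.004  0.   ] [ 0.     0.006 -0.006]
[-0.9 -0.2  1.4] [0.002 0.003 0.   ] [-0.    -0.007  0.001]
[ 1.5 -1.  -0.5] [ 0.003 -0.     0.   ] [-0.     0.004  0.003]
[-0.7  2.8  0.6] [-0.002  0.006  0.   ] [ 0.001  0.009 -0.003]
[ 1.7 -2.   2.1] [ 0.006 -0.002  0.   ] [-0.001 -0.004  0.006]
[ 0.1 -0.1 -0.1] [0. 0. 0.] [-0. -0. -0.]
[-0.  -0.1 -0.2] [-0.  0.  0.] [-0. -0. -0.]
[-0.1 -0.1  0.2] [0. 0. 0.] [-0. -0. -0.]
[ 0.  -0.  -0.1] [-0.  0. -0.] [-0. -0.  0.]
```

```bash
cat > ik.py <<'E'
from kin2 import fk
import numpy as np
from scipy.optimize import least_squares
from scipy.spatial.transform import Rotation as Rn
P=np.load("kp.npy")
lo=np.array([-2.81,-.39,-1.27,.06,-1.19,.19,-2.82]);hi=np.array([2.81,2.02,1.25,2.57,4.33,2,2.82])
def ik(pos,zd,yd,seeds,reg=0,q0=None):
    z=np.array(zd,float);z/=np.linalg.norm(z);y=np.array(yd,float);y-=z*(y@z);y/=np.linalg.norm(y);out=[]
    for s in seeds:
        def r(q):
            x,R=fk(q,P); e=list((x-pos)/100)+list(R[:,2]-z)+list(R[:,1]-y)
            return e
        a=least_squares(r,np.clip(s,lo+.01,hi-.01),bounds=(lo,hi)); out.append((a.cost,a.x))
    return sorted(out,key=lambda o:o[0])
E
python3 - <<'E'
from ik import *
rng=np.random.default_rng(0);seeds=rng.uniform(lo,hi,(25,7))
for az in(0,20,-20,45,-45,90,-90,110,-110):
  for el in (0,15):
    a=np.radians(az);e=np.radians(el);zd=[np.cos(a)*np.cos(e),np.sin(a)*np.cos(e),-np.sin(e)]
    yd=[-np.sin(a),np.cos(a),0]
    g=np.array([616,-73,150.])
    tcp=g+6*np.array(zd)
    for sg in(1,-1):
        o=ik(tcp,zd,np.array(yd)*sg,seeds); ok=[q for c,q in o if c<1e-4]
        print(az,el,sg,len(ok),"best",o[0][0].round(4),[q.round(2).tolist() for q in ok[:2]])
E
```

```text
0 0 1 13 best 0.0 [[-0.45, 1.05, 0.6, 2.42, 3.04, 1.75, -2.1], [-0.47, 1.06, 0.62, 2.42, 3.03, 1.75, -2.12]]
0 0 -1 12 best 0.0 [[-0.8, 1.43, 0.97, 2.43, 2.81, 1.67, 0.49], [1.23, 1.53, -1.14, 2.37, 3.56, 1.19, 2.79]]
0 15 1 12 best 0.0 [[-0.16, 0.66, 0.31, 2.44, 3.28, 1.27, -1.77], [1.22, 1.3, -1.27, 2.39, 3.08, 1.08, -0.32]]
0 15 -1 12 best 0.0 [[-0.06, 0.64, 0.2, 2.44, 3.28, 1.25, 1.44], [0.61, 0.7, -0.52, 2.41, 3.24, 1.16, 1.9]]
20 0 1 9 best 0.0 [[0.11, 0.9, 0.32, 2.3, 3.79, 1.75, -1.74], [0.74, 0.89, -0.36, 2.27, 3.98, 1.36, -1.39]]
20 0 -1 10 best 0.0 [[0.43, 0.86, -0.03, 2.29, 3.9, 1.56, 1.59], [0.58, 0.87, -0.19, 2.28, 3.94, 1.46, 1.67]]
20 15 1 10 best 0.0 [[0.42, 0.65, -0.04, 2.32, 3.92, 1.16, -1.68], [-0.25, 0.84, 0.74, 2.34, 3.82, 1.55, -2.05]]
20 15 -1 11 best 0.0 [[0.44, 0.65, -0.06, 2.32, 3.92, 1.15, 1.47], [0.39, 0.65, -0.01, 2.32, 3.92, 1.18, 1.45]]
-20 0 1 17 best 0.0 [[-0.01, 0.87, -0.18, 2.37, 2.66, 1.71, -1.49], [0.39, 0.98, -0.6, 2.36, 2.85, 1.82, -1.14]]
-20 0 -1 12 best 0.0 [[-0.69, 1.0, 0.53, 2.4, 2.48, 1.43, 1.12], [0.58, 1.11, -0.79, 2.35, 2.99, 1.85, 2.23
[... 2218 characters left out ...]
.14, -0.84, 2.0, 0.84]]
110 15 1 9 best 0.0 [[0.4, 1.07, 0.02, 1.21, -0.85, 1.92, -2.19], [0.59, 1.09, -0.33, 1.2, -0.64, 1.81, -2.34]]
110 15 -1 13 best 0.0 [[0.42, 1.07, -0.02, 1.21, -0.83, 1.91, 0.94], [0.75, 1.17, -0.66, 1.19, -0.42, 1.72, 0.64]]
-110 0 1 16 best 0.0 [[-0.51, 1.14, 0.3, 1.35, 0.84, 1.83, -0.9], [-0.38, 1.12, 0.08, 1.34, 0.97, 1.94, -0.97]]
-110 0 -1 11 best 0.0 [[-0.63, 1.19, 0.52, 1.35, 0.7, 1.73, 2.34], [-0.31, 1.12, -0.04, 1.34, 1.04, 2.0, 2.13]]
-110 15 1 17 best 0.0 [[-0.32, 0.99, 0.01, 1.39, 0.89, 1.79, -0.98], [-0.15, 1.01, -0.27, 1.38, 1.04, 1.93, -1.06]]
-110 15 -1 13 best 0.0 [[-0.2, 1.0, -0.2, 1.38, 1.0, 1.89, 2.1], [-0.07, 1.03, -0.41, 1.38, 1.12, 2.0, 2.05]]
```

The model fits to 0.2 mm. It shows that a horizontal tool pointing to −y (gripper on the +y side of the caddy, jaws along x, cap along tool +x) is comfortable to reach. Filling pockets in order 0→3 keeps the gripper clear of markers already placed. Next, look at the markers from above.

```bash
python3 -c "
from h import *
plan((400,230,330),(0,0,-1),(0,1,0))"
```

```text
shift [ 0.1922 -0.1486 -0.0231] rot [33.22 15.75 73.04] |d|mm 244 |rot| 81.8
```

```bash
sed -i 's/def plan(pos,zd,yd,verbose=True):/def plan(pos,zd,yd,sgs=(1,)):/; s/for sg in(1,-1):\n        yy/&/; s/    for sg in(1,-1):/    for sg in sgs:/' h.py; python3 -c "
from h import *
plan((400,230,330),(0,0,-1),(1,0,0))
plan((400,230,330),(0,0,-1),(0,1,0))"
```

```text
shift [ 0.1922 -0.1486 -0.0231] rot [ 11.53  32.32 -14.13] |d|mm 244 |rot| 37.1
shift [ 0.1922 -0.1486 -0.0231] rot [ -16.85   35.54 -101.06] |d|mm 244 |rot| 108.4
```

```bash
python3 -m jog '0.19 -0.15 -0.023 11.5 32.3 -14.1 0.6; 0.19 -0.15 -0.023 11.5 32.3 -14.1 0.6; 0.19 -0.15 -0.023 11.5 32.3 -14.1 0.6; 0.19 -0.15 -0.023 11.5 32.3 -14.1 0.6; 0.19 -0.15 -0.023 11.5 32.3 -14.1 0.6; 0.19 -0.15 -0.023 11.5 32.3 -14.1 0.6'; python3 rec.py; python3 -m jog '0 0 0 0 0 -90 0.6; 0 0 0 0 0 -90 0.6; 0 0 0 0 0 -90 0.6; 0 0 0 0 0 -90 0.6; 0 0 0 0 0 -90 0.6; 0 0 0 0 0 -90 0.6; 0 0 0 0 0 -90 0.6; 0 0 0 0 0 -90 0.6; 0 0 0 0 0 -90 0.6;0 0 0 0 0 -90 0.6;0 0 0 0 0 -90 0.6'; python3 rec.py; python3 -c "
from h import *
a=cam('wrist');save(a,'o_w')"
```

```text
time: 29.52
ee_pos: [400.4, 226.4, 331.8]
eef_rot: [0.001, 0.709, 0.706, -0.0]
force: [1.1, -0.3, -0.5]
width: 0.601
t 29.52 p [400.4 226.4 331.8] z [ 0.001 -0.001 -1.   ] y [ 1.    -0.004  0.001] F [ 1.1 -0.3 -0.5] w 0.601 q [-1.43  0.01  0.86  1.89 -0.01  1.24 -0.57]
time: 30.9
ee_pos: [399.7, 227.2, 331.4]
eef_rot: [0.0, 0.002, 1.0, -0.001]
force: [-0.7, -0.4, 0.0]
width: 0.598
t 30.9 p [399.7 227.2 331.4] z [ 0.001 -0.002 -1.   ] y [ 0.005  1.    -0.002] F [-0.7 -0.4  0. ] w 0.598 q [-1.41  0.01  0.85  1.89 -0.01  1.24  1.  ]
```

View pics/o_w.png

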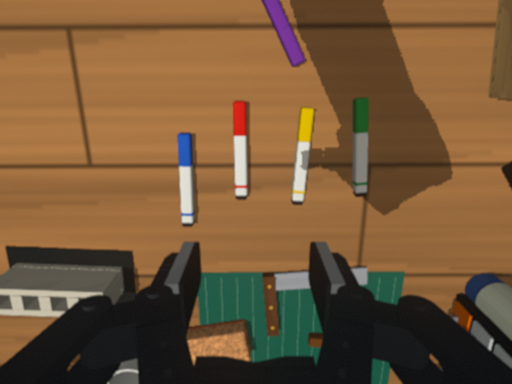

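The wrist view shows blue (186,179), red (240,149), yellow (303,155) and green (361,146), with caps toward the robot. The purple one at (284,30) has no white barrel and isn't wanted. I'll measure cap and ring for each.

```bash
cat > mk.py <<'E'
from h import *
import sys
def markers(c,zt=18,verbose=True,cols=("blue","red","yellow","green")):
    out={}; h=hsv(c)
    for col in cols:
        m=mask(c,col,100,40); B,l=blobs(m,60); cand=[]
        wh=cv2.inRange(h,(0,0,90),(180,70,255))
        for A,ce,bb in B:
            if A>1500: continue
            ids=l[l>0]; i=l[int(round(ce[1])),int(round(ce[0]))]
            if i==0: continue
            k=np.argwhere(l==i)[:,::-1]
            P=np.array([onz(c,p,zt)[:2] for p in k]); mu=P.mean(0); u,s,v=np.linalg.svd(P-mu,full_matrices=False)
            L=np.ptp((P-mu)@v[0])
            if not 35<L<62: continue
            # white barrel 40 mm to each side
            best=None
            for d in(v[0],-v[0]):
                w=np.mean([wh[tuple(np.clip(np.round(proj(c,[*(mu+d*t),zt]))[::-1].astype(int),0,[383,511]))]>0 for t in range(32,62,3)])
                if best is None or w>best[0]: best=(w,d)
            if best[0]<.6: continue
            d=best[1]
            # whole-barrel points: white within 12 mm of axis
            kk=np.argwhere(wh>0)[:,::-1]; Q=np.array([onz(c,p,zt)[:2] for p in kk]); a=(Q-mu)@d; n=(Q-mu)@np.array([-d[1],d[0]])
            Q=Q[(a>20)&(a<100)&(abs(n)<14)]; b=Q.mean(0); d=(b-mu)/np.linalg.norm(b-mu)
            ax=(Q-mu)@d; grip=mu+d*86
            cand.append((mu,-d,grip,L)); 
            if verbose: print(col,"cap",mu.round(1),"axis->cap",(-d).round(3),"grip(-40)",grip.round(1),"capL",round(L),"barrel",ax.min().round(0),ax.max().round(0), "px",ce)
        out[col]=cand
    return out
if __name__=="__main__": markers(cam("wrist"))
E
python3 mk.py
python3 -c "
from h import *
a=cam('wrist');save(a,'o_c',(150,80,400,240),3)"
```

```text
blue cap [404.8 128.7] axis->cap [-0.999  0.035] grip(-40) [490.8 125.7] capL 45 barrel 23.0 100.0 px [184.5 149.3]
red cap [362.7 205.8] axis->cap [-1.    -0.002] grip(-40) [448.7 206. ] capL 45 barrel 24.0 100.0 px [239.3 118.2]
yellow cap [371.2 295.3] axis->cap [-0.997  0.071] grip(-40) [457.  289.2] capL 46 barrel 24.0 100.0 px [305.2 124.3]
green cap [359.2 369.1] axis->cap [-0.995 -0.1  ] grip(-40) [444.8 377.7] capL 44 barrel 23.0 100.0 px [360.4 115.1]
```

View pics/o_c.png

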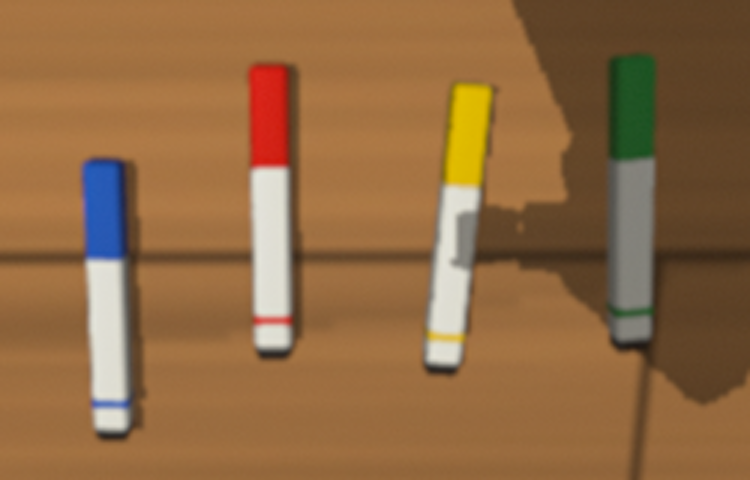

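```bash
python3 - <<'E'
from h import *
c=cam("wrist")
f=lambda x,y:onz(c,(150+x/3-.33,80+y/3-.33),18)[:2]
for n,a,b in(("blue",(104,159),(112,437)),("red",(270,64),(273,355)),("yellow",(473,83),(441,371)),("green",(633,54),(631,347))):
    A=f(*a);B=f(*b);d=(A-B)/np.linalg.norm(A-B);print(n,"cap",A.round(1),"tail",B.round(1),"L",np.linalg.norm(A-B).round(1),"axis",d.round(3),"grip",((A+B)/2-40*d).round(1))
E
```

```text
blue cap [381.5 130.2] tail [519.2 124.9] L 137.9 axis [-0.999  0.039] grip [490.3 126. ]
red cap [339.9 206.8] tail [476.2 205.9] L 136.4 axis [-1.     0.006] grip [448.  206.1]
yellow cap [348.3 297.2] tail [484.7 287.8] L 136.7 axis [-0.998  0.069] grip [456.4 289.7]
green cap [336.1 367.4] tail [472.6 379.3] L 137.0 axis [-0.996 -0.087] grip [444.2 376.8]
```

```bash
python3 -c "
from h import *
plan((490.5,126,110),(0,0,-1),(.039,.999,0))"
```

```text
shift [-0.0913 -0.1008  0.2214] rot [-0.12  0.04  2.06] |d|mm 260 |rot| 2.1
```

```bash
python3 -m jog '-0.091 -0.101 0.05 0 0 2 0.55; -0.091 -0.101 0.1 0 0 2 0.55; -0.091 -0.101 0.17 0 0 2 0.55; -0.091 -0.101 0.221 0 0 2 0.55; -0.091 -0.101 0.221 0 0 2 0.55; -0.091 -0.101 0.221 0 0 2 0.55; -0.091 -0.101 0.221 0 0 2 0.55'; python3 -c "
from h import *
st()
plan((490.5,126,4),(0,0,-1),(.039,.999,0))
a=cam('wrist');save(a,'p_w')"; python3 mk.py
```

```text
time: 31.98
ee_pos: [490.8, 126.3, 111.7]
eef_rot: [0.001, 0.019, 1.0, -0.001]
force: [0.7, 1.0, 0.9]
width: 0.548
t 31.98 p [490.8 126.3 111.7] z [ 0.002 -0.002 -1.   ] y [ 0.037  0.999 -0.001] F [0.7 1.  0.9] w 0.548 q [-0.97  0.48  0.81  2.03 -0.48  0.82  1.65]
shift [ 5.000e-04 -1.000e-04  1.077e-01] rot [-0.08  0.12  0.11] |d|mm 108 |rot| 0.2
green cap [639.7 334.6] axis->cap [0.723 0.691] grip(-40) [577.5 275.2] capL 56 barrel 20.0 68.0 px [496.7 346.4]
```

View pics/p_w.png

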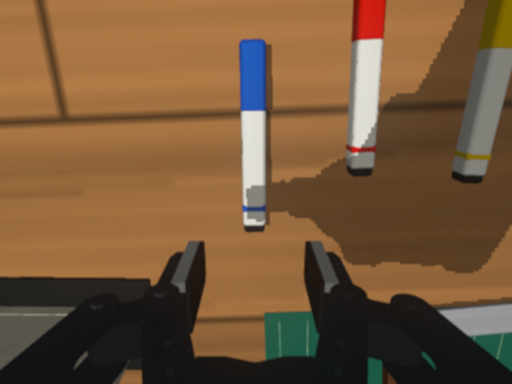

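The blue marker is centred between the fingers, with its tail at (255,230). Descending.

```bash
python3 -c "
from h import *
c=cam('wrist');print(onz(c,(253,40),18).round(1),onz(c,(255,230),14).round(1))"
python3 -m jog '0.0005 0 0.05 0 0 0 0.5; 0.0005 0 0.09 0 0 0 0.45; 0.0005 0 0.107 0 0 0 0.45; 0.0005 0 0.107 0 0 0 0.45; 0.0005 0 0.107 0 0 0 0.45; 0.0005 0 0.107 0 0 0 0; 0.0005 0 0.107 0 0 0 0; 0.0005 0 0.107 0 0 0 0; 0.0005 0 0.107 0 0 0 0; 0.0005 0 0.107 0 0 0 0; 0.0005 0 0.107 0 0 0 0' 40;  python3 -c "
from h import *
st()"
```

```text
[384.1 129.   18. ] [521.6 125.4  14. ]
time: 33.5
ee_pos: [490.3, 126.2, 4.5]
eef_rot: [0.001, 0.018, 1.0, -0.0]
force: [-2.5, -0.5, 15.0]
width: 0.196
t 33.5 p [490.3 126.2   4.5] z [ 0.002 -0.001 -1.   ] y [ 0.037  0.999 -0.001] F [-2.5 -0.5 15. ] w 0.196 q [-0.82  0.66  0.64  2.07 -0.66  0.63  1.8 ]
```

```bash
python3 -m jog '0 0 -0.02 0 0 0 0; 0 0 -0.07 0 0 0 0; 0 0 -0.13 0 0 0 0; 0 0 -0.19 0 0 0 0; 0 0 -0.25 0 0 0 0; 0 0 -0.31 0 0 10 0; 0 0 -0.31 0 0 20 0; 0 0 -0.31 0 0 30 0; 0 0 -0.31 0 0 40 0;0 0 -0.31 0 0 50 0; 0 0 -0.31 0 0 60 0; 0 0 -0.31 0 0 70 0';  python3 -c "
from h import *
st()
plan((600,60,320),(0,0,-1),(.999,-.048,0))
a=cam('side');save(a,'q_s',(150,80,350,260),3)
a=cam('scene');save(a,'q_c',(180,80,400,260),3)"
```

```text
time: 35.0
ee_pos: [489.1, 125.8, 314.2]
eef_rot: [0.001, 0.591, 0.806, -0.0]
force: [0.2, -0.2, -0.7]
width: 0.2
t 35.0 p [489.1 125.8 314.2] z [ 0.    -0.001 -1.   ] y [ 0.954  0.3   -0.   ] F [ 0.2 -0.2 -0.7] w 0.2 q [-1.34  0.26  1.22  1.83 -0.26  1.23  0.26]
shift [-0.096   0.086  -0.0057] rot [1.000e-02 8.000e-02 2.023e+01] |d|mm 129 |rot| 20.2
```

View pics/q_s.png

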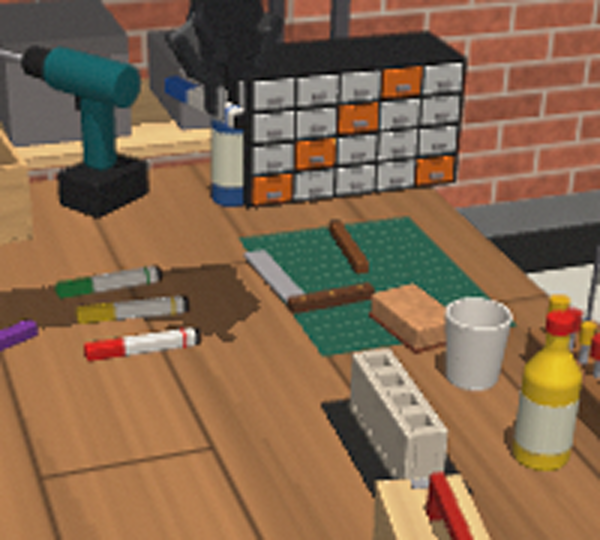

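```bash
python3 -m jog '-0.04 0.04 -0.01 0 0 8 0; -0.096 0.086 -0.01 0 0 20 0; -0.096 0.086 -0.01 0 0 20.2 0; -0.096 0.086 -0.01 0 0 20.2 0; -0.096 0.086 -0.01 0 0 20.2 0; -0.096 0.086 -0.01 0 0 20.2 0';  python3 -c "
from h import *
st()"; python3 -m jog '0 0 0 0 -10 0 0; 0 0 0 0 -20 0 0; 0 0 0 0 -30 0 0;0 0 0 0 -40 0 0;0 0 0 0 -50 0 0; 0 0 0 0 -60 0 0; 0 0 0 0 -70 0 0; 0 0 0 0 -80 0 0; 0 0 0 0 -90 0 0; 0 0 0 0 -90 0 0; 0 0 0 0 -90 0 0';python3 -c "
from h import *
st()"
```

```text
time: 35.85
ee_pos: [600.3, 62.3, 324.0]
eef_rot: [0.001, 0.72, 0.694, -0.0]
force: [-0.5, -0.9, -0.2]
width: 0.194
t 35.85 p [600.3  62.3 324. ] z [ 0.001 -0.001 -1.   ] y [ 0.999 -0.038  0.001] F [-0.5 -0.9 -0.2] w 0.194 q [-0.95  0.52  1.15  1.58 -0.49  1.36  0.22]
time: 37.22
ee_pos: [600.8, 61.6, 324.8]
eef_rot: [0.49, 0.511, 0.49, -0.509]
force: [-0.6, 0.4, -0.3]
width: 0.197
t 37.23 p [600.8  61.6 324.8] z [-0.04  -0.999 -0.002] y [ 0.999 -0.04   0.002] F [-0.6  0.4 -0.3] w 0.197 q [-1.24  1.24  1.22  1.51  0.4   1.46 -0.31]
```

```bash
python3 -c "
from h import *
plan((612.3,-137.4,215),(-.048,-.999,0),(.999,-.048,0))
a=cam('side');save(a,'r_s',(150,50,390,260),3)
a=cam('scene');save(a,'r_c',(180,80,400,260),3)"
```

```text
shift [0.1094 0.0193 0.1986] rot [ 0.43 -0.13 -0.13] |d|mm 228 |rot| 0.5
```

View pics/r_s.png

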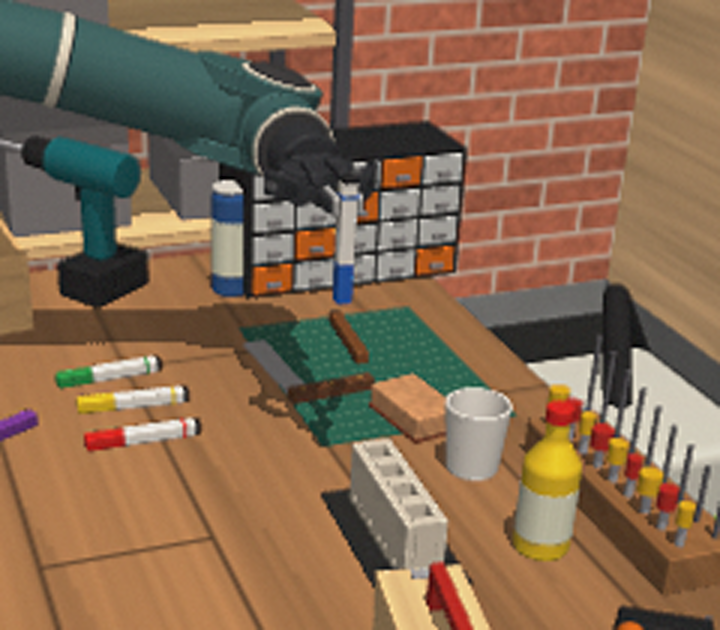

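View pics/r_c.png

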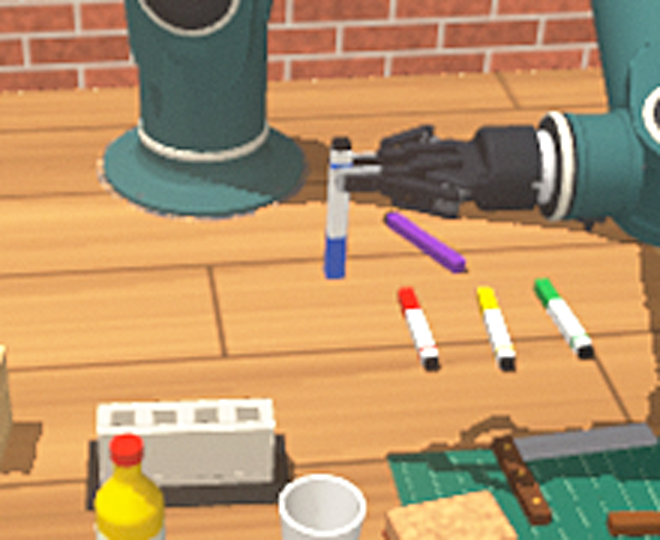

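The marker is held upright, cap down. Moving over pocket 0.

```bash
python3 -m jog '0.02 0.005 0.05 0 0 0 0; 0.04 0.01 0.1 0 0 0 0; 0.07 0.015 0.15 0 0 0 0; 0.109 0.0193 0.1986 0.4 0 0 0; 0.109 0.0193 0.1986 0.4 0 0 0; 0.109 0.0193 0.1986 0.4 0 0 0; 0.109 0.0193 0.1986 0.4 0 0 0; 0.109 0.0193 0.1986 0.4 0 0 0'; python3 -c "
from h import *
st()
plan((612.3,-137.4,195),(-.048,-.999,0),(.999,-.048,0))
a=cam('side');save(a,'s_s',(230,100,350,270),4)
b=cam('scene');save(b,'s_c',(180,120,300,260),4)
c=cam('wrist');save(c,'s_w')"
```

```text
time: 38.33
ee_pos: [612.6, -137.0, 215.5]
eef_rot: [0.489, 0.512, 0.488, -0.511]
force: [0.1, -0.5, -1.2]
width: 0.198
t 38.33 p [ 612.6 -137.   215.5] z [-0.046 -0.999  0.001] y [ 0.999 -0.046  0.002] F [ 0.1 -0.5 -1.2] w 0.198 q [-1.03  1.37  1.17  1.69  0.41  1.08 -0.48]
shift [ 0.0205 -0.0003  0.0004] rot [ 0.1   0.05 -0.1 ] |d|mm 20 |rot| 0.2
```

View pics/s_s.png

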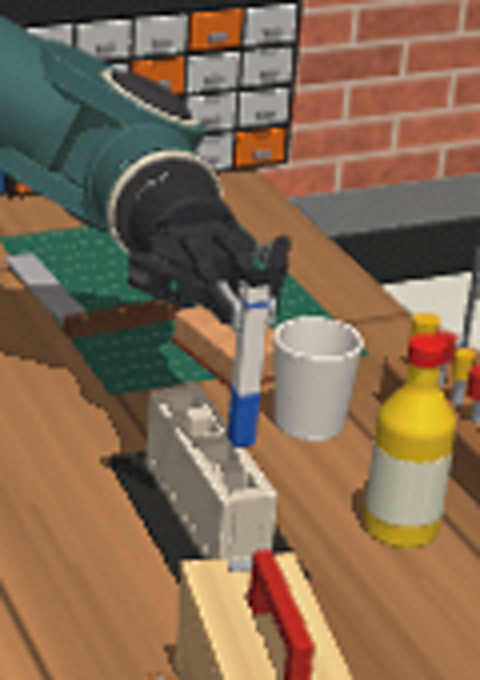

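View pics/s_c.png

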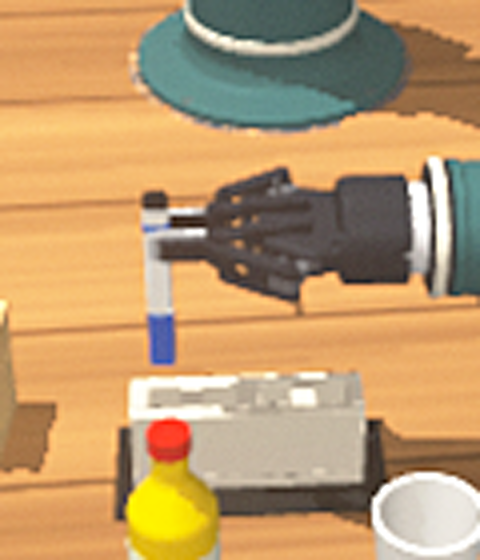

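View pics/s_w.png

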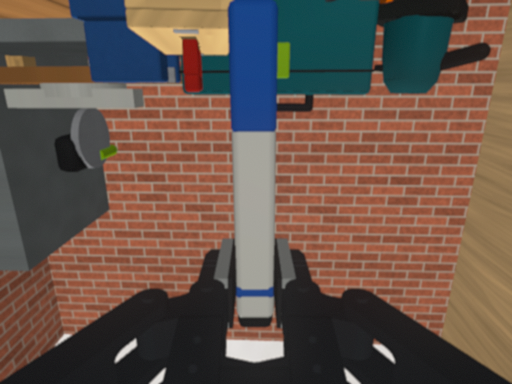

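```bash
cat > chk.py <<'E'
from h import *
def axis(colr,tip_only=False):
    a=cam("side");b=cam("scene");o=[]
    # cap centroid
    cs=[]
    for c in(a,b):
        m=mask(c,colr,110,50); B,l=blobs(m,20)
        cs.append((c,B))
    return cs
if __name__=="__main__":
    import sys
    for c,B in axis(sys.argv[1]):
        for x in B: print(c["n"],x)
E
python3 - <<'E'
from h import *
a=cam("side");b=cam("scene")
S=lambda x,y:(230+x/4-.4,100+y/4-.4); C=lambda x,y:(180+x/4-.4,120+y/4-.4)
print("capbot",tri([ray(a,S(242,441)),ray(b,C(162,361))]).round(1))
print("capmid",tri([ray(a,S(244,417)),ray(b,C(161,338))]).round(1))
print("ring",tri([ray(a,S(256,303)),ray(b,C(154,229))]).round(1))
for k in range(4):
    u=np.array([.048,.999,0]);X=np.array([615.4,-73,74])+u*(-60+40*k)
    p=proj(a,X);q=proj(b,X);print(k,X.round(1),"crop side",((p-[230,100])*4).round(0),"crop scene",((q-[180,120])*4).round(0))
E
```

```text
capbot [ 613.3 -135.8  108.7]
capmid [ 613.4 -135.7  129.5]
ring [ 614.9 -136.4  223.8]
0 [ 612.5 -132.9   74. ] crop side [235. 477.] crop scene [167. 395.]
1 [614.4 -93.   74. ] crop side [216. 450.] crop scene [222. 394.]
2 [616.4 -53.   74. ] crop side [198. 423.] crop scene [278. 392.]
3 [618.3 -13.1  74. ] crop side [181. 398.] crop scene [333. 390.]
```

The cap end is within about 3 mm of the pocket axis, allowing for the camera-facing bias. Lowering while watching the force.

```bash
python3 -m jog '0.015 -0.0003 0.0004 0 0 0 0; 0.03 -0.0003 0.0004 0 0 0 0; 0.04 -0.0003 0.0004 0 0 0 0; 0.046 -0.0003 0.0004 0 0 0 0; 0.046 -0.0003 0.0004 0 0 0 0; 0.046 -0.0003 0.0004 0 0 0 0'; python3 -c "
from h import *
st()
a=cam('side');save(a,'t_s',(230,100,350,270),4)
b=cam('scene');save(b,'t_c',(180,120,300,260),4)"
```

```text
time: 39.33
ee_pos: [611.9, -138.5, 169.4]
eef_rot: [-0.489, -0.512, -0.487, 0.512]
force: [-0.7, -0.2, 0.8]
width: 0.195
t 39.33 p [ 611.9 -138.5  169.4] z [-0.048 -0.999  0.002] y [ 0.999 -0.048  0.001] F [-0.7 -0.2  0.8] w 0.195 q [-1.01  1.43  1.12  1.68  0.38  1.08 -0.53]
```

View pics/t_s.png

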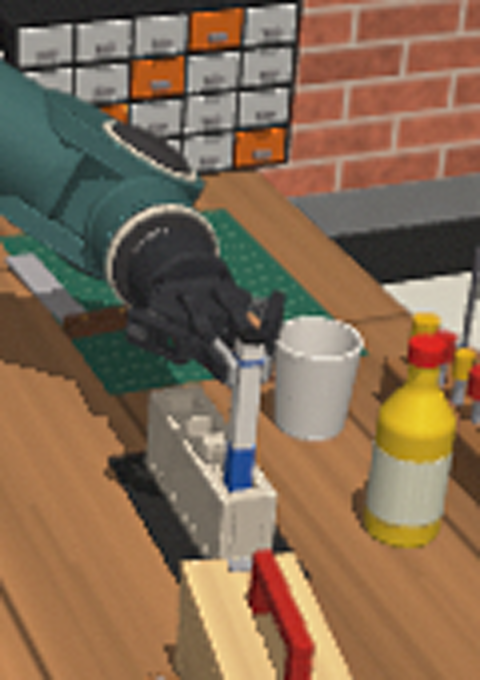

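View pics/t_c.png

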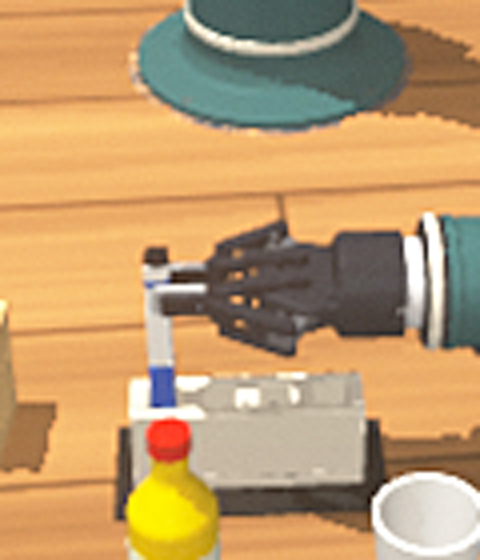

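The cap is in the mouth of pocket 0 with no contact force. Going deeper, then release.

```bash
python3 -m jog '0.01 0 -0.001 0 0 0 0; 0.02 0 -0.001 0 0 0 0; 0.03 0 -0.001 0 0 0 0; 0.04 0 -0.001 0 0 0 0; 0.04 0 -0.001 0 0 0 0'; python3 -c "
from h import *
st()"
python3 -m jog '0 0 0 0 0 0 0.3; 0 0 0 0 0 0 0.4; 0 0 0 0 0 0 0.45; 0 0 0 0 0 0 0.45; 0 0 0 0 0 0 0.45; 0 0 -0.02 0 0 0 0.45; 0 0 -0.06 0 0 0 0.45;-0.05 0 -0.09 0 0 0 0.45; -0.11 0 -0.1 0 0 0 0.45; -0.15 0 -0.1 0 0 0 0.45; -0.15 0 -0.1 0 0 0 0.45; -0.15 0 -0.1 0 0 0 0.45'; python3 -c "
from h import *
st()
a=cam('side');save(a,'u_s',(150,100,390,300),3)
b=cam('scene');save(b,'u_c',(180,120,400,270),3)"
```

```text
time: 40.05
ee_pos: [611.7, -137.7, 128.2]
eef_rot: [-0.488, -0.511, -0.487, 0.512]
force: [-0.1, -0.3, 0.5]
width: 0.196
t 40.05 p [ 611.7 -137.7  128.2] z [-0.048 -0.999  0.003] y [ 0.999 -0.048 -0.   ] F [-0.1 -0.3  0.5] w 0.196 q [-1.    1.48  1.09  1.65  0.35  1.08 -0.56]
time: 41.55
ee_pos: [616.5, -36.5, 278.0]
eef_rot: [-0.488, -0.511, -0.488, 0.512]
force: [-0.9, -0.1, -1.0]
width: 0.451
t 41.55 p [616.5 -36.5 278. ] z [-0.047 -0.999  0.001] y [ 0.999 -0.047  0.   ] F [-0.9 -0.1 -1. ] w 0.451 q [-1.13  1.27  1.18  1.6   0.43  1.29 -0.4 ]
```

View pics/u_s.png

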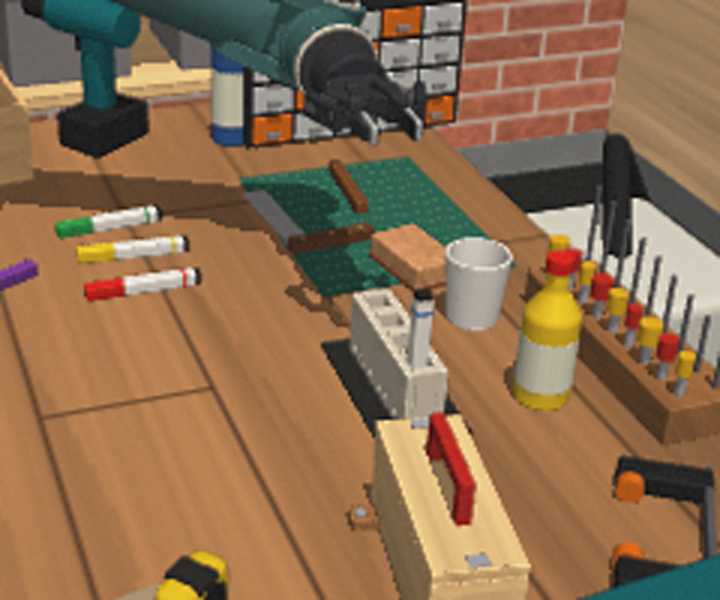

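View pics/u_c.png

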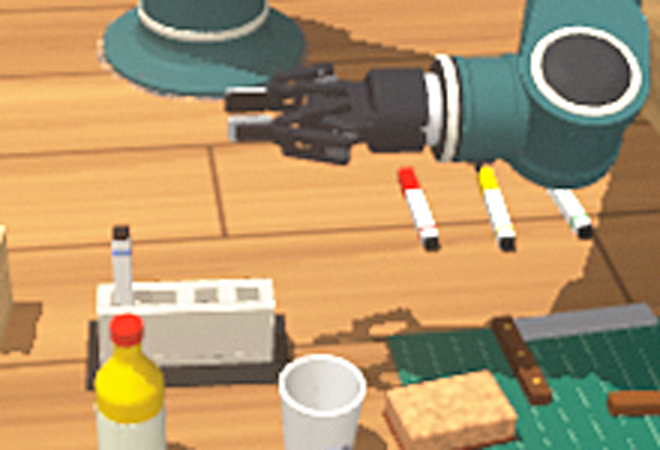

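Blue is in pocket 0. Turning the tool down again and going to red.

```bash
python3 -m jog '-0.02 0 -0.02 0 10 0 0.55; -0.04 0 -0.04 0 20 0 0.55; -0.05 0 -0.06 0 30 0 0.55; -0.05 0 -0.08 0 40 0 0.55; -0.05 0 -0.1 0 50 0 0.55; -0.05 0 -0.1 0 60 0 0.55; -0.05 0 -0.1 0 70 0 0.55; -0.05 0 -0.1 0 80 0 0.55; -0.05 0 -0.1 0 90 0 0.55;  -0.05 0 -0.1 0 90 0 0.55'; python3 -c "
from h import *
st()
plan((440,206,320),(0,0,-1),(0,1,0))"
```

```text
time: 42.9
ee_pos: [621.1, 59.0, 329.2]
eef_rot: [0.0, 0.726, 0.688, 0.001]
force: [-0.4, 0.1, 0.4]
width: 0.549
t 42.9 p [621.1  59.  329.2] z [ 0.001  0.001 -1.   ] y [ 0.999 -0.054  0.001] F [-0.4  0.1  0.4] w 0.549 q [-0.78  0.46  0.91  1.52 -0.37  1.34  0.11]
shift [ 0.137  -0.1887  0.009 ] rot [ 8.000e-02  3.000e-02 -9.307e+01] |d|mm 233 |rot| 93.1
```

```bash
python3 -m jog '0.03 -0.04 0.009 0 0 -10.5 0.55; 0.06 -0.08 0.009 0 0 -21 0.55; 0.09 -0.12 0.009 0 0 -31 0.55; 0.12 -0.16 0.009 0 0 -41 0.55; 0.137 -0.189 0.009 0 0 -51 0.55; 0.137 -0.189 0.02 0 0 -61 0.55; 0.137 -0.189 0.02 0 0 -71 0.55; 0.137 -0.189 0.02 0 0 -81 0.55; 0.137 -0.189 0.02 0 0 -93 0.55; 0.137 -0.189 0.02 0 0 -93 0.55;0.137 -0.189 0.02 0 0 -93 0.55'; python3 -c "
from h import *
st()
plan((448.3,206,110),(0,0,-1),(0,1,0))
a=cam('wrist');save(a,'v_w')"; python3 mk.py
```

```text
time: 44.28
ee_pos: [438.9, 208.7, 307.8]
eef_rot: [0.0, -0.001, 1.0, -0.002]
force: [0.6, 0.1, -0.7]
width: 0.551
t 44.27 p [438.9 208.7 307.8] z [ 0.    -0.003 -1.   ] y [-0.001  1.    -0.003] F [ 0.6  0.1 -0.7] w 0.551 q [-1.13  0.1   0.68  1.87 -0.07  1.19  1.14]
shift [-0.0093 -0.0021  0.1978] rot [-0.18  0.02  0.08] |d|mm 198 |rot| 0.2
red cap [363.3 205.8] axis->cap [-1. -0.] grip(-40) [449.3 205.8] capL 44 barrel 24.0 99.0 px [253.5  88.4]
yellow cap [371.6 294.9] axis->cap [-0.998  0.07 ] grip(-40) [457.4 288.9] capL 46 barrel 23.0 100.0 px [324.4  95.4]
green cap [359.7 368.4] axis->cap [-0.995 -0.104] grip(-40) [445.2 377.3] capL 44 barrel 23.0 100.0 px [384.1  85.6]
```

View pics/v_w.png

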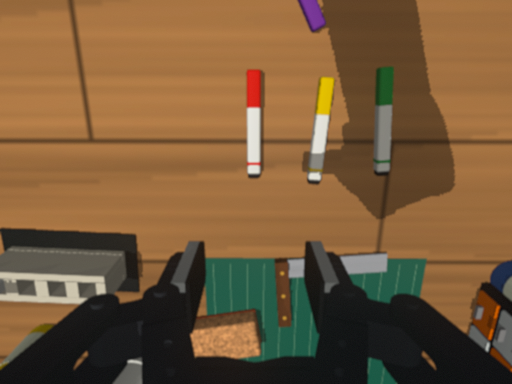

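Red is still at (254,120). Picking it up.

```bash
python3 -m jog '-0.0095 -0.0025 0.06 -0.2 0 0 0.5; -0.0095 -0.0025 0.12 -0.2 0 0 0.5; -0.0095 -0.0025 0.18 -0.2 0 0 0.5; -0.0095 -0.0025 0.24 -0.2 0 0 0.5; -0.0095 -0.0025 0.26 -0.2 0 0 0.5; -0.0095 -0.0025 0.26 -0.2 0 0 0.5;-0.0095 -0.0025 0.26 -0.2 0 0 0.5'; python3 -c "
from h import *
st()
plan((448.4,206,4.5),(0,0,-1),(0,1,0))
a=cam('wrist');save(a,'w_w')"
```

```text
time: 45.25
ee_pos: [449.3, 205.7, 49.2]
eef_rot: [0.001, -0.002, 1.0, 0.001]
force: [-0.1, -0.0, -0.9]
width: 0.503
t 45.25 p [449.3 205.7  49.2] z [ 0.002  0.002 -1.   ] y [-0.004  1.     0.002] F [-0.1 -0.  -0.9] w 0.503 q [-0.93  0.51  0.54  2.08 -0.43  0.65  1.47]
shift [0.001  0.0002 0.0447] rot [0.12 0.1  0.22] |d|mm 45 |rot| 0.3
```

View pics/w_w.png

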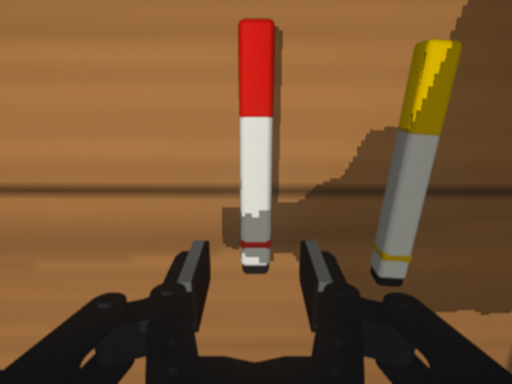

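```bash
python3 -m jog '0.001 0 0.025 0 0 0 0.45; 0.001 0 0.0445 0 0 0 0.45; 0.001 0 0.0445 0 0 0 0.45; 0.001 0 0.0445 0 0 0 0.45; 0.001 0 0.0445 0 0 0 0; 0.001 0 0.0445 0 0 0 0; 0.001 0 0.0445 0 0 0 0; 0.001 0 0.0445 0 0 0 0; 0.001 0 0.0445 0 0 0 0;0.001 0 0.0445 0 0 0 0' 40; python3 -c "
from h import *
st()"
python3 -m jog '0 0 -0.02 0 0 0 0; 0 0 -0.07 0 0 0 0; 0 0 -0.13 0 0 0 0; 0 0 -0.19 0 0 0 0; 0 0 -0.25 0 0 0 0; 0 0 -0.32 0 0 10 0; 0 0 -0.32 0 0 20 0; 0 0 -0.32 0 0 30 0; 0 0 -0.32 0 0 40 0;0 0 -0.32 0 0 50 0; 0 0 -0.32 0 0 60 0; 0 0 -0.32 0 0 70 0';  python3 -c "
from h import *
st()
plan((600,70,330),(0,0,-1),(.999,-.048,0))"
```

```text
time: 46.55
ee_pos: [448.2, 205.9, 4.7]
eef_rot: [0.001, -0.002, 1.0, 0.001]
force: [-2.6, 0.1, 13.2]
width: 0.197
t 46.55 p [448.2 205.9   4.7] z [ 0.002  0.003 -1.   ] y [-0.005  1.     0.003] F [-2.6  0.1 13.2] w 0.197 q [-0.88  0.59  0.47  2.09 -0.5   0.56  1.53]
time: 48.05
ee_pos: [447.4, 204.8, 324.0]
eef_rot: [-0.0, 0.574, 0.819, 0.001]
force: [0.7, -0.0, -1.0]
width: 0.196
t 48.05 p [447.4 204.8 324. ] z [ 0.001  0.002 -1.   ] y [0.94  0.341 0.001] F [ 0.7 -0.  -1. ] w 0.196 q [-1.28  0.12  0.87  1.84 -0.1   1.23 -0.04]
shift [-0.1787  0.0976 -0.0062] rot [ 0.05 -0.11 22.67] |d|mm 204 |rot| 22.7
```

```bash
python3 -m jog '-0.05 0.027 -0.01 0 0 8 0; -0.1 0.055 -0.01 0 0 16 0; -0.15 0.082 -0.01 0 0 22 0; -0.179 0.098 -0.01 0 0 22.7 0; -0.179 0.098 -0.01 0 0 22.7 0; -0.179 0.098 -0.01 0 0 22.7 0';  python3 -m jog '0 0 0 0 -10 0 0; 0 0 0 0 -20 0 0; 0 0 0 0 -30 0 0;0 0 0 0 -40 0 0;0 0 0 0 -50 0 0; 0 0 0 0 -60 0 0; 0 0 0 0 -70 0 0; 0 0 0 0 -80 0 0; 0 0 0 0 -90 0 0; 0 0 0 0 -90 0 0; 0 0 0 0 -90 0 0';python3 -c "
from h import *
st()
u=np.array([.048,.999,0])
plan(np.array([615.4,-73,215])+u*(-20-4.5),-u,(.999,-.048,0))
a=cam('side');save(a,'x_s',(150,50,390,260),3)"
```

```text
time: 48.8
ee_pos: [601.1, 71.4, 333.7]
eef_rot: [-0.0, 0.722, 0.692, 0.001]
force: [-0.9, 0.7, -0.4]
width: 0.198
time: 50.18
ee_pos: [601.4, 71.3, 334.8]
eef_rot: [0.489, 0.513, 0.49, -0.508]
force: [0.2, -0.9, 1.0]
width: 0.198
t 50.17 p [601.4  71.3 334.8] z [-0.042 -0.999 -0.006] y [ 0.999 -0.042  0.002] F [ 0.2 -0.9  1. ] w 0.198 q [-1.23  1.19  1.18  1.49  0.45  1.51 -0.33]
shift [0.1188 0.0196 0.1689] rot [ 0.35 -0.35 -0.14] |d|mm 207 |rot| 0.5
```

View pics/x_s.png

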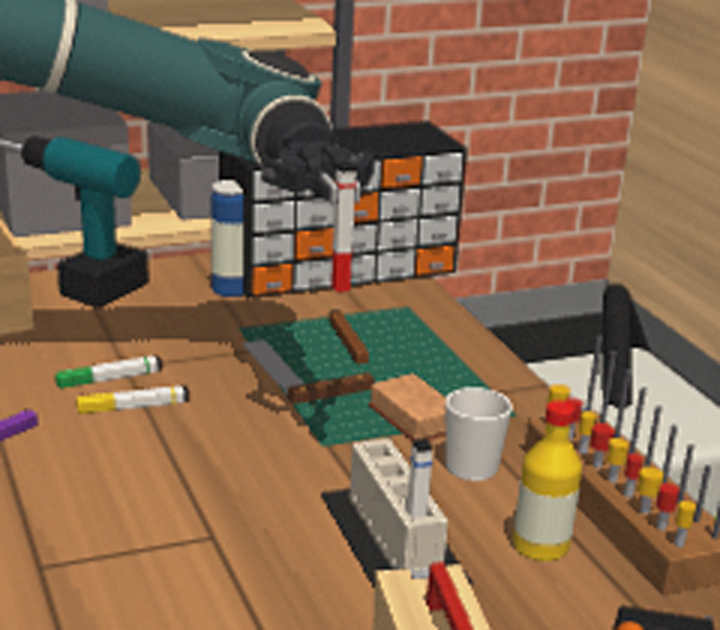

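```bash
python3 -m jog '0.02 0.005 0.04 0 0 0 0; 0.04 0.01 0.08 0 0 0 0; 0.07 0.015 0.12 0 0 0 0; 0.1 0.0195 0.168 0.3 -0.3 0 0; 0.119 0.0195 0.168 0.3 -0.3 0 0; 0.119 0.0195 0.168 0.3 -0.3 0 0; 0.119 0.0195 0.168 0.3 -0.3 0 0; 0.119 0.0195 0.168 0.3 -0.3 0 0'; python3 -c "
from h import *
st()
u=np.array([.048,.999,0])
plan(np.array([615.4,-73,169])+u*(-20-4.5),-u,(.999,-.048,0))"
```

```text
time: 51.22
ee_pos: [614.3, -96.6, 215.3]
eef_rot: [-0.489, -0.511, -0.487, 0.512]
force: [-0.1, 0.3, -0.6]
width: 0.198
t 51.23 p [614.3 -96.6 215.3] z [-0.046 -0.999  0.002] y [ 0.999 -0.046  0.002] F [-0.1  0.3 -0.6] w 0.198 q [-1.05  1.33  1.11  1.66  0.44  1.18 -0.51]
shift [ 0.0463 -0.0002  0.0008] rot [ 0.09  0.14 -0.12] |d|mm 46 |rot| 0.2
```

```bash
python3 -m jog '0.015 -0.0002 0.0006 0 0 0 0; 0.03 -0.0002 0.0006 0 0 0 0; 0.04 -0.0002 0.0003 0 0 0 0; 0.046 -0.0002 0 0 0 0 0; 0.046 -0.0002 0 0 0 0 0; 0.046 -0.0002 0 0 0 0 0'; python3 -c "
from h import *
st()
a=cam('side');save(a,'y_s',(230,100,350,270),4)
b=cam('scene');save(b,'y_c',(180,120,300,260),4)"
```

```text
time: 51.98
ee_pos: [613.8, -97.6, 168.7]
eef_rot: [-0.489, -0.511, -0.487, 0.513]
force: [-0.1, -0.4, 0.2]
width: 0.196
t 51.98 p [613.8 -97.6 168.7] z [-0.048 -0.999  0.004] y [ 0.999 -0.048  0.001] F [-0.1 -0.4  0.2] w 0.196 q [-1.04  1.39  1.07  1.64  0.41  1.17 -0.55]
```

View pics/y_s.png

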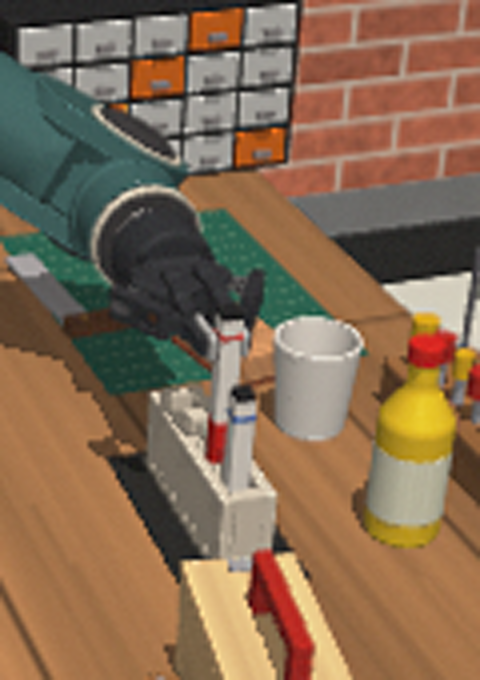

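View pics/y_c.png

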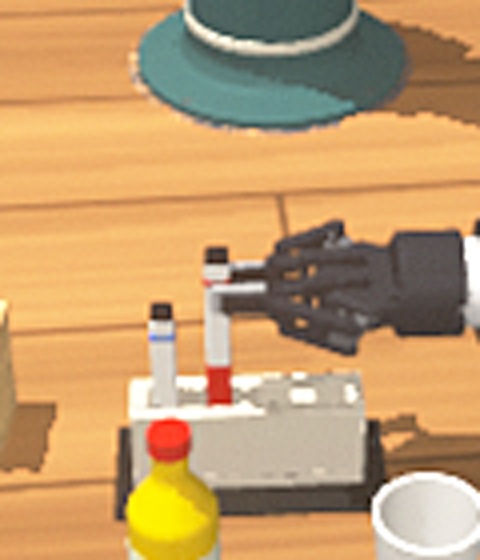

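Red's cap has entered pocket 1 with no force. Lower and release as before.

```bash
python3 -m jog '0.01 0 0 0 0 0 0; 0.02 0 0 0 0 0 0; 0.03 0 0 0 0 0 0; 0.04 0 0 0 0 0 0; 0.04 0 0 0 0 0 0'; python3 -c "
from h import *
st()"
python3 -m jog '0 0 0 0 0 0 0.3; 0 0 0 0 0 0 0.4; 0 0 0 0 0 0 0.45; 0 0 0 0 0 0 0.45; 0 0 0 0 0 0 0.45; 0 0 -0.02 0 0 0 0.45; 0 0 -0.06 0 0 0 0.45;-0.05 0 -0.09 0 0 0 0.45; -0.11 0 -0.1 0 0 0 0.45; -0.15 0 -0.1 0 0 0 0.45; -0.15 0 -0.1 0 0 0 0.45; -0.15 0 -0.1 0 0 0 0.45'; python3 -c "
from h import *
st()
b=cam('scene');save(b,'z_c',(180,120,400,270),3)"
python3 -m jog '-0.02 0 -0.02 0 10 0 0.55; -0.04 0 -0.04 0 20 0 0.55; -0.05 0 -0.06 0 30 0 0.55; -0.05 0 -0.07 0 40 0 0.55; -0.05 0 -0.08 0 50 0 0.55; -0.05 0 -0.08 0 60 0 0.55; -0.05 0 -0.08 0 70 0 0.55; -0.05 0 -0.08 0 80 0 0.55; -0.05 0 -0.08 0 90 0 0.55;  -0.05 0 -0.08 0 90 0 0.55'; python3 -c "
from h import *
st()
plan((430,280,315),(0,0,-1),(0.07,1,0))"
```

```text
time: 52.7
ee_pos: [613.6, -97.9, 127.5]
eef_rot: [-0.489, -0.511, -0.487, 0.513]
force: [0.2, -0.6, 0.6]
width: 0.194
t 52.7 p [613.6 -97.9 127.5] z [-0.048 -0.999  0.004] y [ 0.999 -0.048 -0.   ] F [ 0.2 -0.6  0.6] w 0.194 q [-1.02  1.44  1.04  1.61  0.38  1.17 -0.59]
time: 54.2
ee_pos: [618.4, 3.6, 277.2]
eef_rot: [-0.489, -0.511, -0.487, 0.512]
force: [0.3, -0.4, -0.6]
width: 0.45
t 54.2 p [618.4   3.6 277.2] z [-0.047 -0.999  0.003] y [ 0.999 -0.047  0.   ] F [ 0.3 -0.4 -0.6] w 0.45 q [-1.14  1.25  1.13  1.55  0.45  1.38 -0.42]
time: 55.5
ee_pos: [622.1, 79.4, 328.2]
eef_rot: [0.001, 0.726, 0.688, -0.0]
force: [0.4, 0.1, 1.1]
width: 0.552
t 55.5 p [622.1  79.4 328.2] z [ 0.001 -0.001 -1.   ] y [ 0.999 -0.053  0.001] F [0.4 0.1 1.1] w 0.552 q [-0.78  0.46  0.87  1.51 -0.35  1.34  0.06]
shift [ 0.19   -0.2026  0.0128] rot [-1.000e-02  9.000e-02 -8.905e+01] |d|mm 278 |rot| 89.0
```

View pics/z_c.png

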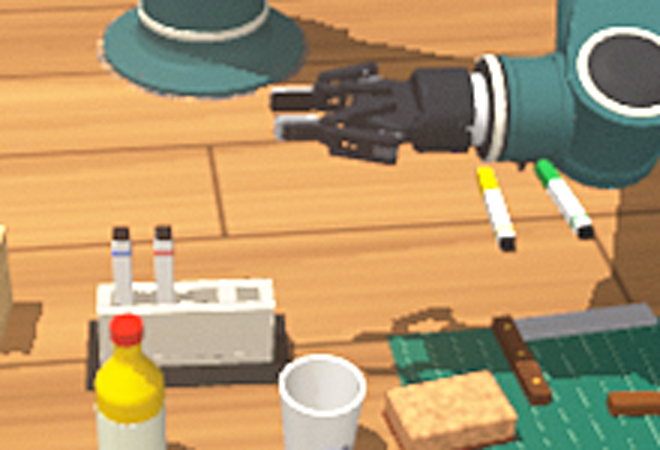

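Red is in. Now yellow.

```bash
python3 -m jog '0.04 -0.04 0.01 0 0 -10 0.55; 0.08 -0.08 0.01 0 0 -20 0.55; 0.12 -0.12 0.01 0 0 -30 0.55; 0.16 -0.16 0.01 0 0 -40 0.55; 0.19 -0.2 0.02 0 0 -50 0.55; 0.19 -0.2 0.02 0 0 -60 0.55; 0.19 -0.2 0.02 0 0 -70 0.55; 0.19 -0.2 0.02 0 0 -80 0.55; 0.19 -0.2 0.02 0 0 -89 0.55; 0.19 -0.2 0.02 0 0 -89 0.55;0.19 -0.2 0.02 0 0 -89 0.55'; python3 mk.py; python3 -c "
from h import *
st()
plan((456.8,289,50),(0,0,-1),(0.07,.998,0))
a=cam('wrist');save(a,'v2_w')"
```

```text
time: 56.88
ee_pos: [431.3, 282.3, 306.4]
eef_rot: [0.0, 0.034, 0.999, -0.002]
force: [-0.3, -0.2, 0.7]
width: 0.547
yellow cap [371.5 296.1] axis->cap [-0.998  0.066] grip(-40) [457.3 290.4] capL 44 barrel 25.0 99.0 px [263.8 100.8]
green cap [359.6 370. ] axis->cap [-0.996 -0.086] grip(-40) [445.3 377.5] capL 44 barrel 23.0 100.0 px [322.7  86.8]
t 56.92 p [431.4 282.2 306.5] z [ 0.    -0.005 -1.   ] y [ 0.068  0.998 -0.005] F [ 0.2 -1.1  0.2] w 0.55 q [-1.15  0.17  0.58  1.8  -0.1   1.2   0.96]
shift [-0.0248  0.0097  0.2565] rot [-0.27  0.03  0.13] |d|mm 258 |rot| 0.3
```

View pics/v2_w.png

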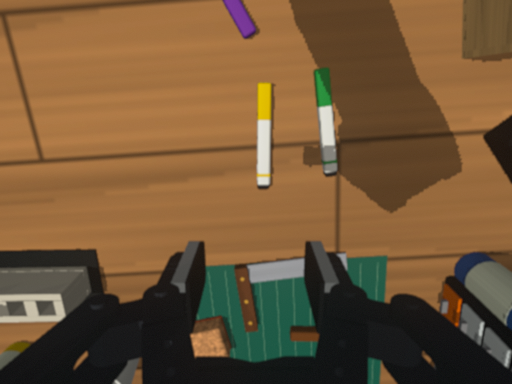

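Yellow is at (264,135), measured grip point (457,290.4). Descending to a check height.

```bash
python3 -m jog '-0.025 0.0107 0.06 -0.3 0 0 0.5; -0.025 0.0107 0.12 -0.3 0 0 0.5; -0.025 0.0107 0.18 -0.3 0 0 0.5; -0.025 0.0107 0.24 -0.3 0 0 0.5; -0.025 0.0107 0.256 -0.3 0 0 0.5; -0.025 0.0107 0.256 -0.3 0 0 0.5; -0.025 0.0107 0.256 -0.3 0 0 0.5'; python3 -c "
from h import *
st()
plan((456.8,290.2,4.6),(0,0,-1),(0.067,.998,0))
a=cam('wrist');save(a,'w2_w')"
```

```text
time: 57.85
ee_pos: [458.4, 290.9, 52.9]
eef_rot: [0.001, 0.033, 0.999, 0.002]
force: [-0.6, -0.9, 0.1]
width: 0.5
t 57.85 p [458.4 290.9  52.9] z [ 0.003  0.003 -1.   ] y [0.065 0.998 0.004] F [-0.6 -0.9  0.1] w 0.5 q [-0.99  0.56  0.46  1.96 -0.38  0.7   1.21]
shift [ 0.0017 -0.001   0.0483] rot [0.21 0.16 0.1 ] |d|mm 48 |rot| 0.3
```

View pics/w2_w.png

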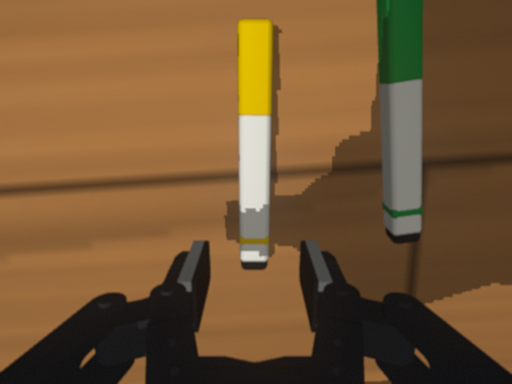

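```bash
python3 -m jog '0.0015 -0.0008 0.028 0 0 0 0.45; 0.0015 -0.0008 0.048 0 0 0 0.45; 0.0015 -0.0008 0.048 0 0 0 0.45; 0.0015 -0.0008 0.048 0 0 0 0.45; 0.0015 -0.0008 0.048 0 0 0 0; 0.0015 -0.0008 0.048 0 0 0 0; 0.0015 -0.0008 0.048 0 0 0 0; 0.0015 -0.0008 0.048 0 0 0 0; 0.0015 -0.0008 0.048 0 0 0 0;0.0015 -0.0008 0.048 0 0 0 0' 40; python3 -c "
from h import *
st()"
python3 -m jog '0 0 -0.02 0 0 0 0; 0 0 -0.07 0 0 0 0; 0 0 -0.13 0 0 0 0; 0 0 -0.19 0 0 0 0; 0 0 -0.25 0 0 0 0; 0 0 -0.32 0 0 10 0; 0 0 -0.32 0 0 20 0; 0 0 -0.32 0 0 30 0; 0 0 -0.32 0 0 40 0;0 0 -0.32 0 0 50 0; 0 0 -0.32 0 0 60 0; 0 0 -0.32 0 0 70 0';  python3 -c "
from h import *
st()
plan((600,90,330),(0,0,-1),(.999,-.048,0))"
```

```text
time: 59.15
ee_pos: [456.2, 289.9, 3.7]
eef_rot: [0.001, 0.033, 0.999, 0.001]
force: [-1.0, -0.5, 8.4]
width: 0.196
t 59.15 p [456.2 289.9   3.7] z [ 0.002  0.002 -1.   ] y [0.065 0.998 0.003] F [-1.  -0.5  8.4] w 0.196 q [-0.95  0.64  0.41  1.98 -0.43  0.61  1.25]
time: 60.65
ee_pos: [455.3, 288.4, 324.0]
eef_rot: [-0.0, 0.603, 0.798, 0.001]
force: [0.2, -0.3, -0.2]
width: 0.195
t 60.65 p [455.3 288.4 324. ] z [ 0.001  0.002 -1.   ] y [0.962 0.274 0.001] F [ 0.2 -0.3 -0.2] w 0.195 q [-1.3   0.24  0.82  1.73 -0.18  1.25 -0.17]
shift [-0.2304  0.0849 -0.0063] rot [ 0.05 -0.12 18.64] |d|mm 246 |rot| 18.6
```

```bash
python3 -m jog '-0.05 0.018 -0.01 0 0 6 0; -0.1 0.036 -0.01 0 0 12 0; -0.15 0.055 -0.01 0 0 18 0; -0.2 0.074 -0.01 0 0 18.7 0; -0.23 0.085 -0.01 0 0 18.7 0; -0.23 0.085 -0.01 0 0 18.7 0; -0.23 0.085 -0.01 0 0 18.7 0';  python3 -m jog '0 0 0 0 -10 0 0; 0 0 0 0 -20 0 0; 0 0 0 0 -30 0 0;0 0 0 0 -40 0 0;0 0 0 0 -50 0 0; 0 0 0 0 -60 0 0; 0 0 0 0 -70 0 0; 0 0 0 0 -80 0 0; 0 0 0 0 -90 0 0; 0 0 0 0 -90 0 0; 0 0 0 0 -90 0 0';python3 -c "
from h import *
st()
u=np.array([.048,.999,0])
plan(np.array([615.4,-73,215])+u*(20-4.8),-u,(.999,-.048,0))
a=cam('side');save(a,'x2_s',(150,50,390,260),3)"
```

```text
time: 61.52
ee_pos: [601.0, 92.3, 333.4]
eef_rot: [-0.0, 0.722, 0.692, 0.001]
force: [-0.3, 0.7, 0.1]
width: 0.198
time: 62.9
ee_pos: [601.5, 92.4, 333.9]
eef_rot: [0.489, 0.513, 0.49, -0.508]
force: [0.8, -0.2, 0.4]
width: 0.201
t 62.9 p [601.5  92.4 333.9] z [-0.042 -0.999 -0.006] y [ 0.999 -0.042  0.003] F [ 0.8 -0.2  0.4] w 0.201 q [-1.23  1.18  1.14  1.46  0.47  1.56 -0.35]
shift [0.118  0.0206 0.1502] rot [ 0.36 -0.35 -0.16] |d|mm 192 |rot| 0.5
```

View pics/x2_s.png

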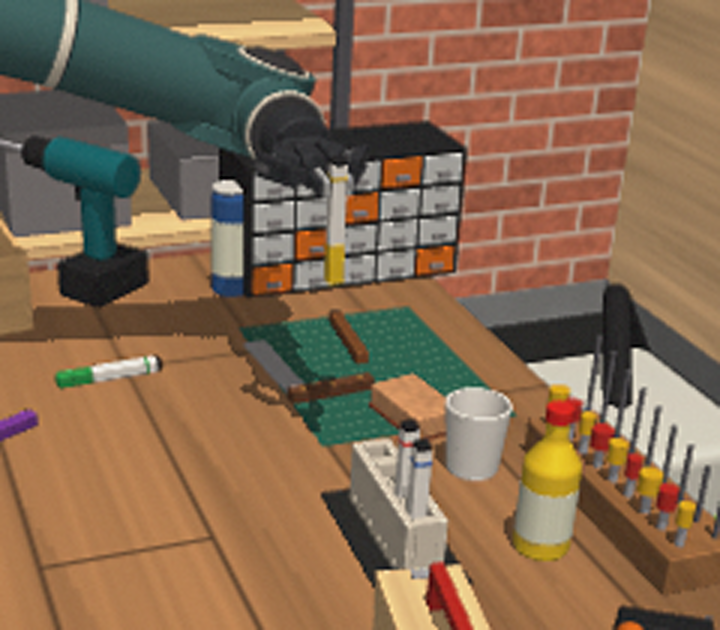

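```bash
python3 -m jog '0.02 0.005 0.04 0 0 0 0; 0.04 0.01 0.08 0 0 0 0; 0.07 0.015 0.12 0 0 0 0; 0.1 0.0206 0.15 0.3 -0.3 0 0; 0.118 0.0206 0.15 0.3 -0.3 0 0; 0.118 0.0206 0.15 0.3 -0.3 0 0; 0.118 0.0206 0.15 0.3 -0.3 0 0; 0.118 0.0206 0.15 0.3 -0.3 0 0'; python3 -c "
from h import *
st()
u=np.array([.048,.999,0])
plan(np.array([615.4,-73,169])+u*(20-4.8),-u,(.999,-.048,0))"
```

```text
time: 63.95
ee_pos: [616.2, -57.8, 215.4]
eef_rot: [-0.489, -0.511, -0.487, 0.512]
force: [0.7, -0.4, -0.2]
width: 0.196
t 63.95 p [616.2 -57.8 215.4] z [-0.047 -0.999  0.003] y [ 0.999 -0.047  0.002] F [ 0.7 -0.4 -0.2] w 0.196 q [-1.07  1.31  1.08  1.61  0.45  1.26 -0.52]
shift [ 0.0464 -0.0002 -0.0001] rot [ 0.08  0.15 -0.12] |d|mm 46 |rot| 0.2
```

```bash
python3 -m jog '0.015 0 0 0 0 0 0; 0.03 0 -0.0004 0 0 0 0; 0.04 0 -0.0008 0 0 0 0; 0.046 0 -0.001 0 0 0 0; 0.046 0 -0.001 0 0 0 0; 0.046 0 -0.001 0 0 0 0'; python3 -c "
from h import *
st()
a=cam('side');save(a,'y2_s',(230,100,350,270),4)
b=cam('scene');save(b,'y2_c',(180,120,300,260),4)"
```

```text
time: 64.7
ee_pos: [616.0, -57.8, 168.8]
eef_rot: [-0.489, -0.511, -0.487, 0.513]
force: [-1.1, 0.0, -0.6]
width: 0.192
t 64.7 p [616.  -57.8 168.8] z [-0.048 -0.999  0.004] y [ 0.999 -0.048  0.001] F [-1.1  0.  -0.6] w 0.192 q [-1.06  1.37  1.04  1.59  0.42  1.25 -0.56]
```

View pics/y2_s.png

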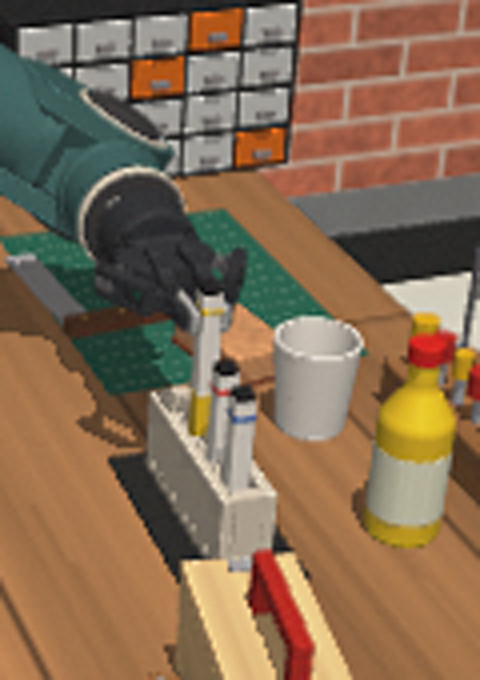

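View pics/y2_c.png

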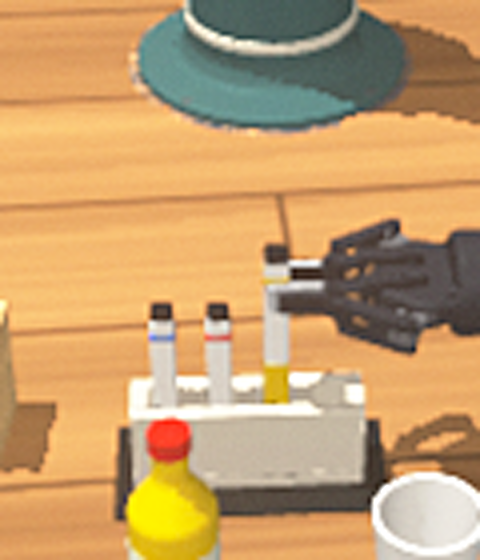

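Yellow has entered pocket 2 cleanly. Lower, release and retreat.

```bash
python3 -m jog '0.01 0 0 0 0 0 0; 0.02 0 0 0 0 0 0; 0.03 0 0 0 0 0 0; 0.04 0 0 0 0 0 0; 0.04 0 0 0 0 0 0'; python3 -c "
from h import *
st()"
python3 -m jog '0 0 0 0 0 0 0.3; 0 0 0 0 0 0 0.4; 0 0 0 0 0 0 0.45; 0 0 0 0 0 0 0.45; 0 0 0 0 0 0 0.45; 0 0 -0.02 0 0 0 0.45; 0 0 -0.06 0 0 0 0.45;-0.05 0 -0.09 0 0 0 0.45; -0.11 0 -0.1 0 0 0 0.45; -0.15 0 -0.1 0 0 0 0.45; -0.15 0 -0.1 0 0 0 0.45; -0.15 0 -0.1 0 0 0 0.45'; python3 -c "
from h import *
b=cam('scene');save(b,'z2_c',(180,120,400,270),3)"
python3 -m jog '-0.02 0 -0.02 0 10 0 0.55; -0.04 0 -0.04 0 20 0 0.55; -0.05 0 -0.05 0 30 0 0.55; -0.05 0 -0.06 0 40 0 0.55; -0.05 0 -0.06 0 50 0 0.55; -0.05 0 -0.06 0 60 0 0.55; -0.05 0 -0.06 0 70 0 0.55; -0.05 0 -0.06 0 80 0 0.55; -0.05 0 -0.06 0 90 0 0.55;  -0.05 0 -0.06 0 90 0 0.55'; python3 -c "
from h import *
st()
plan((425,365,315),(0,0,-1),(-0.087,.996,0))"
```

```text
time: 65.42
ee_pos: [615.8, -58.0, 127.6]
eef_rot: [-0.489, -0.511, -0.487, 0.513]
force: [0.3, 0.1, 0.3]
width: 0.198
t 65.42 p [615.8 -58.  127.6] z [-0.048 -0.999  0.004] y [ 0.999 -0.048 -0.   ] F [0.3 0.1 0.3] w 0.198 q [-1.04  1.42  1.    1.57  0.39  1.25 -0.6 ]
time: 66.92
ee_pos: [620.6, 43.5, 277.3]
eef_rot: [-0.489, -0.511, -0.487, 0.512]
force: [-0.2, -0.9, 0.1]
width: 0.446
time: 68.22
ee_pos: [623.5, 99.3, 328.3]
eef_rot: [0.001, 0.726, 0.688, -0.0]
force: [-0.9, 0.3, 0.6]
width: 0.551
t 68.22 p [623.5  99.3 328.3] z [ 0.001 -0.001 -1.   ] y [ 0.999 -0.053  0.001] F [-0.9  0.3  0.6] w 0.551 q [-0.79  0.46  0.84  1.5  -0.34  1.34  0.02]
shift [ 0.2547 -0.2124  0.0128] rot [-2.000e-02  1.000e-01 -9.805e+01] |d|mm 332 |rot| 98.0
```

View pics/z2_c.png

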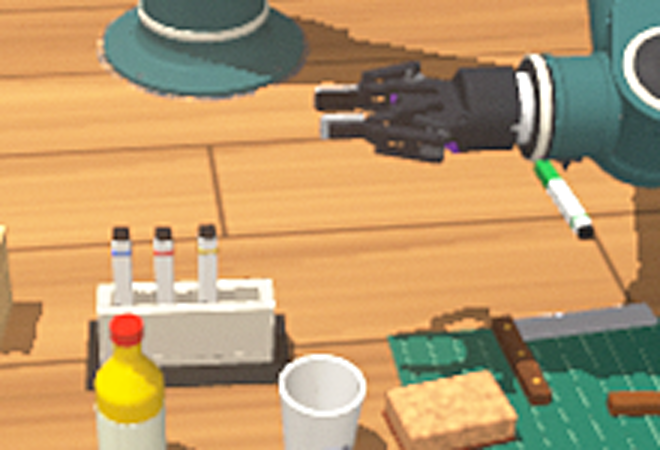

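Three are in. Now green.

```bash
python3 -m jog '0.04 -0.035 0.01 0 0 -10 0.55; 0.08 -0.07 0.01 0 0 -20 0.55; 0.12 -0.1 0.01 0 0 -30 0.55; 0.16 -0.135 0.01 0 0 -40 0.55; 0.2 -0.17 0.02 0 0 -50 0.55; 0.255 -0.212 0.02 0 0 -60 0.55; 0.255 -0.212 0.02 0 0 -70 0.55; 0.255 -0.212 0.02 0 0 -80 0.55; 0.255 -0.212 0.02 0 0 -90 0.55; 0.255 -0.212 0.02 0 0 -98 0.55;0.255 -0.212 0.02 0 0 -98 0.55;0.255 -0.212 0.02 0 0 -98 0.55'; python3 mk.py; python3 -c "
from h import *
st()
plan((444.7,377,50),(0,0,-1),(-0.087,.996,0))
a=cam('wrist');save(a,'v3_w')"
```

```text
time: 69.72
ee_pos: [423.6, 367.7, 306.2]
eef_rot: [-0.0, -0.045, 0.999, -0.003]
force: [-0.9, 0.5, 0.2]
width: 0.551
green cap [359.4 371.2] axis->cap [-0.996 -0.084] grip(-40) [445.1 378.4] capL 43 barrel 24.0 100.0 px [263.4  98.6]
t 69.78 p [423.7 367.6 306.3] z [ 0.    -0.005 -1.   ] y [-0.09   0.996 -0.005] F [0.3 0.7 0.1] w 0.55 q [-1.15  0.26  0.45  1.69 -0.11  1.22  1.  ]
shift [-0.0219  0.0087  0.2562] rot [-0.28 -0.01  0.14] |d|mm 257 |rot| 0.3
```

View pics/v3_w.png

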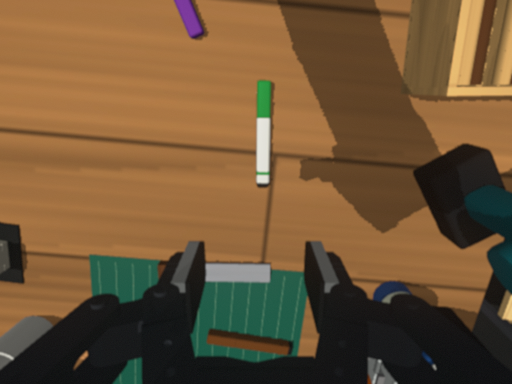

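Green is at (263,133) and undisturbed. Descending.

```bash
python3 -m jog '-0.022 0.0099 0.06 -0.3 0 0 0.5; -0.022 0.0099 0.12 -0.3 0 0 0.5; -0.022 0.0099 0.18 -0.3 0 0 0.5; -0.022 0.0099 0.24 -0.3 0 0 0.5; -0.022 0.0099 0.256 -0.3 0 0 0.5; -0.022 0.0099 0.256 -0.3 0 0 0.5; -0.022 0.0099 0.256 -0.3 0 0 0.5'; python3 -c "
from h import *
st()
plan((444.7,378,4.6),(0,0,-1),(-0.085,.996,0))
a=cam('wrist');save(a,'w3_w')"
```

```text
time: 70.7
ee_pos: [446.0, 379.3, 52.9]
eef_rot: [0.001, -0.046, 0.999, 0.002]
force: [0.4, 1.2, 0.5]
width: 0.5
t 70.7 p [446.  379.3  52.9] z [ 0.002  0.004 -1.   ] y [-0.092  0.996  0.003] F [0.4 1.2 0.5] w 0.5 q [-1.03  0.6   0.36  1.85 -0.3   0.74  1.16]
shift [ 0.0016 -0.0013  0.0483] rot [0.2  0.14 0.38] |d|mm 48 |rot| 0.4
```

View pics/w3_w.png

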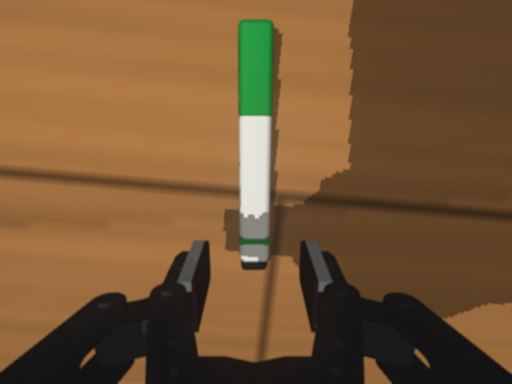

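```bash
python3 -m jog '0.0015 -0.0008 0.028 0 0 0.2 0.45; 0.0015 -0.0008 0.048 0 0 0.2 0.45; 0.0015 -0.0008 0.048 0 0 0.2 0.45; 0.0015 -0.0008 0.048 0 0 0.2 0.45; 0.0015 -0.0008 0.048 0 0 0.2 0; 0.0015 -0.0008 0.048 0 0 0.2 0; 0.0015 -0.0008 0.048 0 0 0.2 0; 0.0015 -0.0008 0.048 0 0 0.2 0; 0.0015 -0.0008 0.048 0 0 0.2 0;0.0015 -0.0008 0.048 0 0 0.2 0' 40; python3 -c "
from h import *
st()"
python3 -m jog '0 0 -0.02 0 0 0 0; 0 0 -0.07 0 0 0 0; 0 0 -0.13 0 0 0 0; 0 0 -0.19 0 0 0 0; 0 0 -0.25 0 0 0 0; 0 0 -0.32 0 0 10 0; 0 0 -0.32 0 0 20 0; 0 0 -0.32 0 0 30 0; 0 0 -0.32 0 0 40 0;0 0 -0.32 0 0 50 0; 0 0 -0.32 0 0 60 0; 0 0 -0.32 0 0 70 0';  python3 -c "
from h import *
st()
plan((600,110,330),(0,0,-1),(.999,-.048,0))"
```

```text
time: 72.0
ee_pos: [444.0, 378.0, 3.6]
eef_rot: [0.001, -0.044, 0.999, 0.001]
force: [-0.5, -0.8, 6.9]
width: 0.2
t 72.0 p [444.  378.    3.6] z [ 0.001  0.003 -1.   ] y [-0.088  0.996  0.002] F [-0.5 -0.8  6.9] w 0.2 q [-1.01  0.67  0.33  1.87 -0.34  0.65  1.18]
time: 73.5
ee_pos: [443.4, 376.5, 324.1]
eef_rot: [-0.001, 0.539, 0.842, 0.001]
force: [0.2, -0.3, -0.5]
width: 0.196
t 73.5 p [443.4 376.5 324.1] z [ 0.     0.002 -1.   ] y [0.908 0.418 0.001] F [ 0.2 -0.3 -0.5] w 0.196 q [-1.3   0.32  0.69  1.63 -0.21  1.27 -0.14]
shift [-0.3076  0.0309 -0.0066] rot [ 0.03 -0.14 27.46] |d|mm 309 |rot| 27.5
```

```bash
python3 -m jog '-0.05 0.005 -0.01 0 0 6 0; -0.1 0.01 -0.01 0 0 12 0; -0.15 0.015 -0.01 0 0 18 0; -0.2 0.02 -0.01 0 0 24 0; -0.25 0.025 -0.01 0 0 27 0; -0.307 0.031 -0.01 0 0 27.5 0; -0.307 0.031 -0.01 0 0 27.5 0; -0.307 0.031 -0.01 0 0 27.5 0';  python3 -m jog '0 0 0 0 -10 0 0; 0 0 0 0 -20 0 0; 0 0 0 0 -30 0 0;0 0 0 0 -40 0 0;0 0 0 0 -50 0 0; 0 0 0 0 -60 0 0; 0 0 0 0 -70 0 0; 0 0 0 0 -80 0 0; 0 0 0 0 -90 0 0; 0 0 0 0 -90 0 0; 0 0 0 0 -90 0 0';python3 -c "
from h import *
st()
u=np.array([.048,.999,0])
plan(np.array([615.4,-73,215])+u*(60-4.8),-u,(.999,-.048,0))
a=cam('side');save(a,'x3_s',(150,50,390,260),3)"
```

```text
time: 74.5
ee_pos: [601.4, 112.0, 333.2]
eef_rot: [-0.001, 0.722, 0.692, 0.001]
force: [0.5, 1.1, 0.4]
width: 0.193
time: 75.88
ee_pos: [601.7, 112.5, 333.5]
eef_rot: [0.488, 0.512, 0.49, -0.508]
force: [-0.6, -0.3, 1.0]
width: 0.2
t 75.88 p [601.7 112.5 333.5] z [-0.042 -0.999 -0.006] y [ 0.999 -0.042  0.002] F [-0.6 -0.3  1. ] w 0.2 q [-1.22  1.15  1.08  1.42  0.5   1.61 -0.38]
shift [0.1178 0.0215 0.1303] rot [ 0.36 -0.35 -0.11] |d|mm 177 |rot| 0.5
```

View pics/x3_s.png

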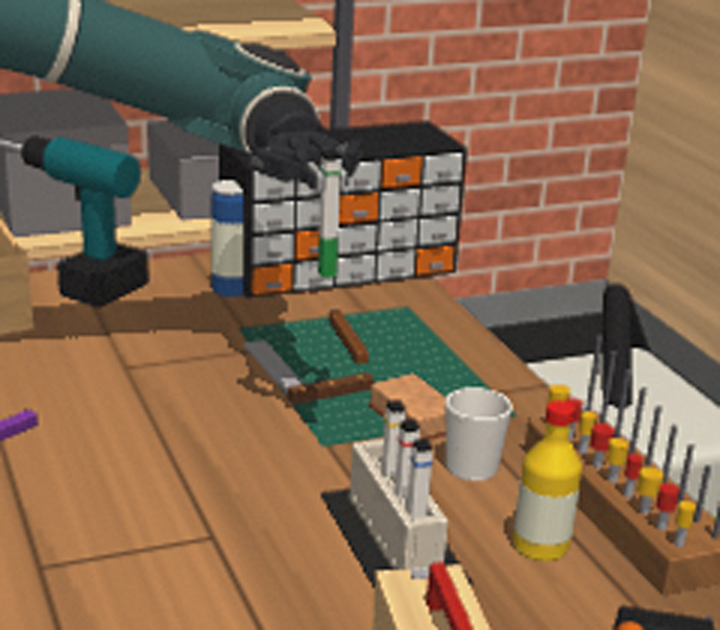

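```bash
python3 -c "
from h import *
a=cam('scene');b=cam('side')
print(tri([ray(a,(287.5,247.5)),ray(b,(150+478/3,50+405/3))]).round(0))
print('block',onz(a,(330,255),30).round(0))"
python3 -m jog '0.02 0.005 0.04 0 0 0 0; 0.04 0.01 0.08 0 0 0 0; 0.07 0.0215 0.11 0 0 0 0; 0.1 0.0215 0.13 0.3 -0.3 0 0; 0.118 0.0215 0.13 0.3 -0.3 0 0; 0.118 0.0215 0.13 0.3 -0.3 0 0; 0.118 0.0215 0.13 0.3 -0.3 0 0; 0.118 0.0215 0.13 0.3 -0.3 0 0'; python3 -c "
from h import *
st()
u=np.array([.048,.999,0])
plan(np.array([615.4,-73,169])+u*(60-4.8),-u,(.999,-.048,0))"
```

```text
[760.  33.  83.]
block [745. 158.  30.]
time: 77.03
ee_pos: [618.0, -17.8, 215.1]
eef_rot: [-0.489, -0.511, -0.487, 0.512]
force: [0.2, -0.3, -0.5]
width: 0.198
t 77.03 p [618.  -17.8 215.1] z [-0.047 -0.999  0.003] y [ 0.999 -0.047  0.001] F [ 0.2 -0.3 -0.5] w 0.198 q [-1.08  1.28  1.02  1.56  0.48  1.35 -0.54]
shift [ 0.0461 -0.     -0.0001] rot [ 0.07  0.17 -0.07] |d|mm 46 |rot| 0.2
```

The cup at x = 760 is well clear. Lowering into pocket 3.

```bash
python3 -m jog '0.015 0 0 0 0 0 0; 0.03 0 -0.0004 0 0 0 0; 0.04 0 -0.0008 0 0 0 0; 0.046 0 -0.001 0 0 0 0; 0.046 0 -0.001 0 0 0 0; 0.046 0 -0.001 0 0 0 0'; python3 -c "
from h import *
st()
a=cam('side');save(a,'y3_s',(230,100,350,270),4)
b=cam('scene');save(b,'y3_c',(180,120,300,260),4)"
```

```text
time: 77.78
ee_pos: [617.8, -17.8, 168.5]
eef_rot: [-0.489, -0.511, -0.487, 0.513]
force: [-0.0, 0.6, -0.1]
width: 0.2
t 77.78 p [617.8 -17.8 168.5] z [-0.048 -0.999  0.004] y [ 0.999 -0.048  0.   ] F [-0.   0.6 -0.1] w 0.2 q [-1.07  1.34  0.98  1.54  0.44  1.35 -0.58]
```

View pics/y3_s.png

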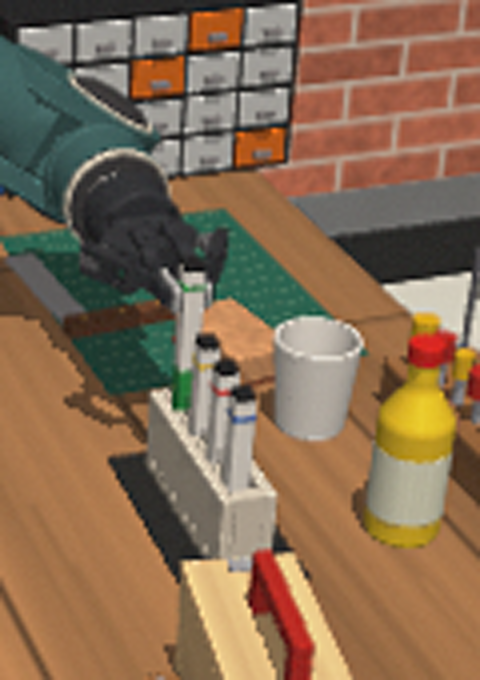

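View pics/y3_c.png

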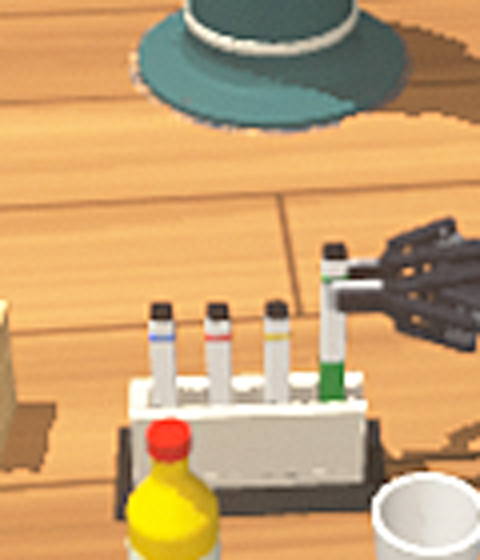

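```bash
python3 -m jog '0.01 0 0 0 0 0 0; 0.02 0 0 0 0 0 0; 0.03 0 0 0 0 0 0; 0.04 0 0 0 0 0 0; 0.04 0 0 0 0 0 0'; python3 -c "
from h import *
st()"
python3 -m jog '0 0 0 0 0 0 0.3; 0 0 0 0 0 0 0.4; 0 0 0 0 0 0 0.45; 0 0 0 0 0 0 0.45; 0 0 0 0 0 0 0.45; 0 0 -0.02 0 0 0 0.45; 0 0 -0.06 0 0 0 0.45;-0.05 0 -0.09 0 0 0 0.45; -0.11 0 -0.1 0 0 0 0.45; -0.15 0 -0.1 0 0 0 0.45; -0.15 0 -0.1 0 0 0 0.45; -0.15 0 -0.1 0 0 0 0.45'
python3 -m jog '-0.02 0 -0.02 0 10 0 0.55; -0.04 0 -0.04 0 20 0 0.55; -0.05 0 -0.05 0 30 0 0.55; -0.05 0 -0.06 0 40 0 0.55; -0.05 0 -0.06 0 50 0 0.55; -0.05 0 -0.06 0 60 0 0.55; -0.05 0 -0.06 0 70 0 0.55; -0.05 0 -0.06 0 80 0 0.55; -0.05 0 -0.06 0 90 0 0.55;  -0.05 0 -0.06 0 90 0 0.55'; python3 -c "
from h import *
st()
plan((600,-60,420),(0,0,-1),(.999,-.048,0))
b=cam('scene');save(b,'aa_c');b=cam('side');save(b,'aa_s')"
```

```text
time: 78.5
ee_pos: [617.5, -18.0, 127.3]
eef_rot: [-0.489, -0.51, -0.487, 0.513]
force: [-0.9, 0.1, -0.1]
width: 0.198
t 78.5 p [617.5 -18.  127.3] z [-0.048 -0.999  0.004] y [ 0.999 -0.048 -0.001] F [-0.9  0.1 -0.1] w 0.198 q [-1.05  1.39  0.95  1.52  0.42  1.34 -0.62]
time: 80.0
ee_pos: [622.4, 83.4, 277.0]
eef_rot: [-0.489, -0.511, -0.487, 0.513]
force: [0.1, -0.1, 0.1]
width: 0.448
time: 81.25
ee_pos: [625.5, 139.6, 328.0]
eef_rot: [0.0, 0.726, 0.688, -0.0]
force: [0.6, 0.6, -0.3]
width: 0.552
t 81.25 p [625.5 139.6 328. ] z [-0.    -0.001 -1.   ] y [ 0.999 -0.053  0.   ] F [ 0.6  0.6 -0.3] w 0.552 q [-0.81  0.47  0.78  1.47 -0.33  1.34 -0.06]
shift [-0.2008 -0.0149 -0.0918] rot [ 0.    0.07 -0.28] |d|mm 221 |rot| 0.3
```

View pics/aa_c.png

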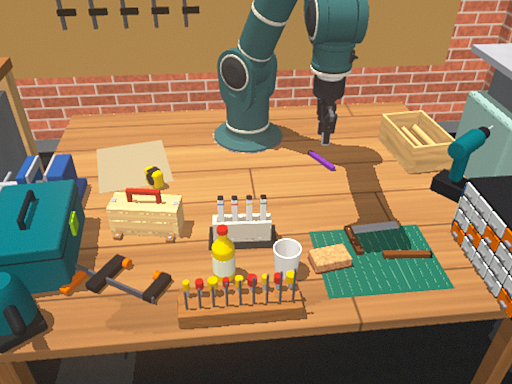

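View pics/aa_s.png

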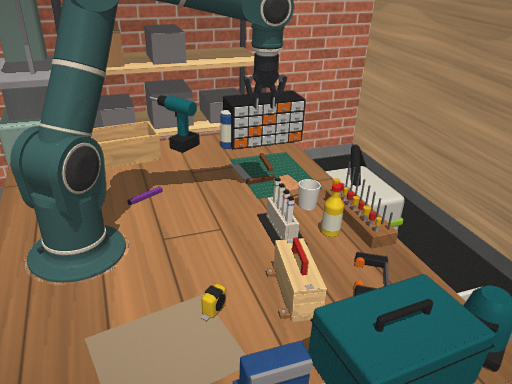

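All four are in and the other tools haven't moved. One last check from above: caddy on mat, and mould seams.

```bash
python3 -m jog '-0.05 -0.015 -0.05 0 0 0 0.55; -0.1 -0.015 -0.09 0 0 0 0.55; -0.15 -0.015 -0.09 0 0 0 0.55; -0.2 -0.015 -0.09 0 0 0 0.55; -0.2 -0.015 -0.09 0 0 0 0.55; -0.2 -0.015 -0.09 0 0 0 0.55'; python3 - <<'E'
from h import *
st(); c=cam("wrist");save(c,"bb_w",(180,50,330,270),3)
b=cam("scene");save(b,"bb_c",(90,160,290,260),4)
E
```

```text
time: 82.1
ee_pos: [601.3, -54.2, 417.4]
eef_rot: [0.001, 0.723, 0.691, -0.002]
force: [0.9, 0.4, 1.6]
width: 0.552
t 82.1 p [601.3 -54.2 417.4] z [-0.002 -0.005 -1.   ] y [ 0.999 -0.046 -0.002] F [0.9 0.4 1.6] w 0.552 q [-0.59  0.36  0.86  1.42 -0.26  1.49  0.22]
```

View pics/bb_w.png

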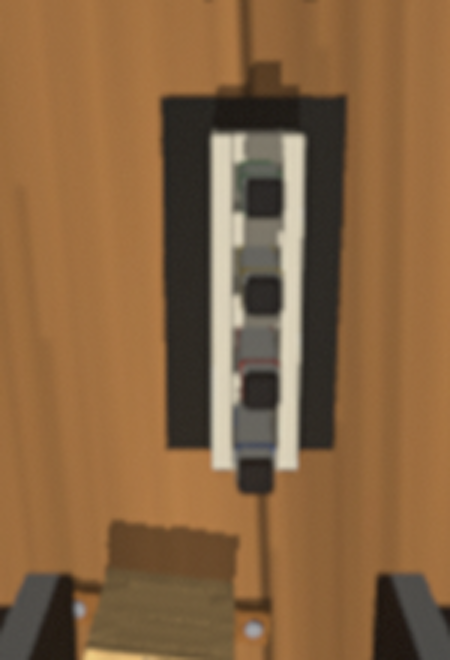

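View pics/bb_c.png

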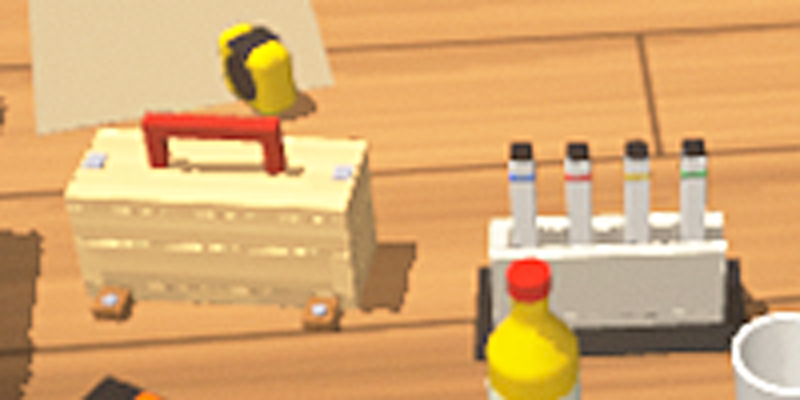

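```bash
python3 - <<'E'
from h import *
c=cam("wrist");f=lambda x,y,z:onz(c,(180+x/3-.33,50+y/3-.33),z)[:2].round(1)
for z,P in((4,[(164,97),(346,97),(333,448),(169,448)]),(74,[(210,132),(306,132),(298,469),(211,469)])):
    Q=np.array([f(*p,z) for p in P]);d=Q[:2].mean(0)-Q[2:].mean(0);print(Q.mean(0),np.degrees(np.arctan2(d[0],d[1])))
env.finish_job()
E
```

```text
[615.8   -71.475] 2.6953056687212373
[615.525 -73.15 ] 2.5963997922829414
the job is handed in; nothing more can be done
```

I finished the whole job at about 82 s of the 210 s and handed it in. No verdict came back.

- **Mould and caddy:** I lifted the upper half off and set it on the bench, then moved the caddy to the middle of the mat, lengthways. After that I put the upper half back on the empty mould.
- **Markers:** All four were on the bench. Blue, red, yellow and green stand cap down in pockets 0 to 3, one to a pocket. I left the purple look-alike alone.

Last checks:
- **Caddy on mat:** it is within 0.3 mm of centre across the mat, about 1.7 mm off along it, and 0.1° off in yaw. The mat's centre along its length varied by a few mm between camera views, so 1.7 mm is only good to that level.
- **Mould:** the seams look closed and flush in both fixed views. The handle is within 0.5 mm of where it started.
- **Markers and tools:** all four marker tails stand at the same height. The bystander tools look unmoved by eye.
- **Forces:** the wrist force never read above about 17 N where I checked it. I saw no marker get knocked aside.

No check failed. My automatic marker detector once took some other object for a green marker in a close-up view; I ignored that reading.

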